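Scrub out the mixing pots and cover them

TASK

Clean down the workshop bench: scrub out every mixing pot with the long brush, from the largest pot to the smallest, in each going down to the floor of the pot, up by at least half the pot's depth, and down to the floor again. Finish with the brush hung back upright by its collar in its stand, and on each pot the cover of its size, fully seated and level. Do not tip a pot over, and do not shove the tape rolls or the glue jar about.

Things in the scene. Friction and masses are not known exactly. Their poses are not given: they have to be found in the camera images.
- brush: long pot brush, free, 0.12 kg; origin at the centre of its lower tip, z along it to the handle. From the tip up: round stiff head 39 mm across to z = 67 mm; shaft 9 mm; flat round collar 44 mm across, z = 135 to 141; wooden handle 20 x 20 mm square (faces square to x and y), z = 141 to 216. Starts hanging upright in the stand by its collar
- stand_hang (a point): hanging point of the brush stand: midway between its two level prongs, on their top face, 165 mm above the bench. Prongs 24 mm apart, each 12 mm wide, 10 mm thick; they run along this point's x axis from 35 mm at -x (open end, roughly towards the robot) to a post 55 mm at +x. A hung brush has its shaft in the slot here, collar on the prongs; the head cannot pass up through the slot
- stand: fixed steel brush stand: foot plate 150 x 120 x 12 mm, an upright post 48 mm wide and as high as the prongs at its +x end, two prongs to -x; at the left or the right of the bench. Origin at the centre of the foot's underside; x along the slot, away from its open end. Nothing stands higher than the prongs. The brush leaves and enters by the open end
- pot_large: large open aluminium mixing pot, free on the bench (may be absent): straight round wall, outer diameter 88 mm, wall 4 mm, 120 mm high, floor 6 mm thick; origin at the centre of its underside, z up its axis
- cover_large: loose aluminium cover for the large pot: disc 94 mm across, 5 mm thick; under it a boss 72 mm across, 6 mm deep, that drops into the mouth; on it a black round knob 24 mm across, 34 mm tall. Origin at the centre of the boss's underside, z up through the knob. Starts lying on its boss on the bench; seated, its origin is 6 mm below the rim
- pot_medium: medium open aluminium mixing pot, free on the bench (may be absent): straight round wall, outer diameter 76 mm, wall 4 mm, 100 mm high, floor 6 mm thick; origin at the centre of its underside, z up its axis
- cover_medium: loose aluminium cover for the medium pot: disc 82 mm across, 5 mm thick; under it a boss 60 mm across, 6 mm deep, that drops into the mouth; on it a black round knob 24 mm across, 34 mm tall. Origin at the centre of the boss's underside, z up through the knob. Starts lying on its boss on the bench; seated, its origin is 6 mm below the rim
- pot_small: small open aluminium mixing pot, free on the bench (may be absent): straight round wall, outer diameter 64 mm, wall 4 mm, 82 mm high, floor 6 mm thick; origin at the centre of its underside, z up its axis
- cover_small: loose aluminium cover for the small pot: disc 70 mm across, 5 mm thick; under it a boss 48 mm across, 6 mm deep, that drops into the mouth; on it a black round knob 24 mm across, 34 mm tall. Origin at the centre of the boss's underside, z up through the knob. Starts lying on its boss on the bench; seated, its origin is 6 mm below the rim
- tape_1: bystander: small cardboard tape roll, 60 mm across, 20 mm high, lying flat among the pots; origin at its middle, on the underside
- tape_2: bystander: thick cardboard tape roll, 64 mm across, 24 mm high, lying flat between pots and covers; origin at its middle, on the underside
- glue_jar: bystander: closed white glue jar with a screw cap, 64 mm across, 70 mm high, standing among the pots; origin at its middle, on the underside
- parts_bin: bystander: fixed open black bin, 120 x 140 mm, 70 mm high, at the side of the bench where the brush stand is not; origin at the centre of its underside
Not all that is in view belongs to the job. Leave any red or turquoise look-alike of the cover_small alone.

How it is judged (in metres and radians):
On the way, in this order (a step that is already met when the one before it is completed fails the run):
1. brush down to the floor of the large pot (z of brush in the frame of pot_large below 0.024 m and horizontal distance between brush and pot_large below 0.04 m and angle between the z axis of brush and the z axis of pot_large, either way round below 0.3 rad), for 0.1 s.
2. brush drawn up at least 54 mm off the floor of the large pot, over the pot (z of brush in the frame of pot_large above 0.06 m and horizontal distance between brush and pot_large below 0.04 m and angle between the z axis of brush and the z axis of pot_large, either way round below 0.3 rad), for 0.1 s.
3. brush down to the floor of the large pot a second time (all of step 1), for 0.1 s.
4. brush down to the floor of the medium pot (z of brush in the frame of pot_medium below 0.024 m and horizontal distance between brush and pot_medium below 0.034 m and angle between the z axis of brush and the z axis of pot_medium, either way round below 0.3 rad), for 0.1 s.
5. brush drawn up at least 44 mm off the floor of the medium pot, over the pot (z of brush in the frame of pot_medium above 0.05 m and horizontal distance between brush and pot_medium below 0.034 m and angle between the z axis of brush and the z axis of pot_medium, either way round below 0.3 rad), for 0.1 s.
6. brush down to the floor of the medium pot a second time (all of step 4), for 0.1 s.
7. brush down to the floor of the small pot (z of brush in the frame of pot_small below 0.024 m and horizontal distance between brush and pot_small below 0.028 m and angle between the z axis of brush and the z axis of pot_small, either way round below 0.3 rad), for 0.1 s.
8. brush drawn up at least 34 mm off the floor of the small pot, over the pot (z of brush in the frame of pot_small above 0.04 m and horizontal distance between brush and pot_small below 0.028 m and angle between the z axis of brush and the z axis of pot_small, either way round below 0.3 rad), for 0.1 s.
9. brush down to the floor of the small pot a second time (all of step 7), for 0.1 s.
At the end, for the whole second after the job is handed in: Each pot present stands upright with the cover of its size on it, seated within 3 mm, centred within 7 mm, level within 0.05 rad; the brush hangs upright in the stand, collar on the prongs, within 22 mm of the hanging point; all at rest (angle between each of pot_large, pot_medium, pot_small's own z axis and vertical below 0.06 rad and horizontal distance between cover_large and pot_large below 0.007 m and angle between the z axis of cover_large and the z axis of pot_large, either way round below 0.05 rad and angle between each of cover_large, cover_medium, cover_small's own z axis and vertical below 1 rad and z of cover_large in the frame of pot_large between 0.111 and 0.117 m and linear speed of each of cover_large, pot_large, cover_medium, pot_medium, cover_small, pot_small, brush below 0.02 m/s and horizontal distance between cover_medium and pot_medium below 0.007 m and angle between the z axis of cover_medium and the z axis of pot_medium, either way round below 0.05 rad and z of cover_medium in the frame of pot_medium between 0.091 and 0.097 m and horizontal distance between cover_small and pot_small below 0.007 m and angle between the z axis of cover_small and the z axis of pot_small, either way round below 0.05 rad and z of cover_small in the frame of pot_small between 0.073 and 0.079 m and horizontal distance between brush and stand_hang below 0.022 m and angle between brush's own z axis and vertical below 0.12 rad and z of brush in the frame of stand_hang between -0.139 and -0.129 m); the robot touches nothing.
It fails at once if a pot is tipped over (angle between any of pot_large, pot_medium, pot_small's own z axis and vertical above 0.7 rad).
It fails at once if a tape roll or the glue jar is shoved more than 80 mm, or the glue jar knocked over (distance of tape_1 from where it was at the start of the episode above 0.08 m or distance of tape_2 from where it was at the start of the episode above 0.08 m or (distance of glue_jar from where it was at the start of the episode above 0.08 m or angle between glue_jar's own z axis and vertical above 0.7 rad)).
Of pot_large, pot_medium, pot_small only 2 to 3 are there at a start; the rules pass over those that are not, and their reading is None.
At some moment in a run one of pot_large, pot_medium, pot_small, cover_large, cover_medium, cover_small may be knocked a few centimetres aside while the robot is not near it.
It also fails if it takes over 210 s, if anything falls off the work surface, if the arm or the gripper's body presses on something with over 40 N, if the wrist force passes 120 N, or if a joint passes its speed limit or range.

ROBOT

A 7-joint arm with a two-finger parallel gripper is mounted at the origin on the work surface. World frame = base frame: x ahead of the robot, y to its left, z up, the work surface at z = 0. Lengths are in mm, angles in rad, forces in N, time in s.
With the tool pointing down it reaches from about 425 to 875 mm from the base axis. Payload 9.9 kg.
Tool frame: the origin (TCP) lies on the centre line of the jaws, within the pads' length; the fingertips stand manip.finger_overhang ahead of it and the grasp point (between the pads) lies 3 mm ahead of it (manip.finger_overhang is the distance from the TCP to the fingertips, in mm); z points along the fingers, y is the line along which they close (so a half turn about z gives the same grasp; the last joint's range is limited). The gripper opens to 85 mm and grips with 20 to 120 N. Pads are 22 mm wide; open, the fingers measure 114 mm over their backs; the gripper's body (76 mm by 85 mm) begins 54 mm behind the grasp point. The pads swing forward as they close: fully open they stand 13 mm farther back than shut.
Start: joints at [-1.368, 0.576, 0.025, 1.437, -0.015, 1.129, -0.057], TCP at [190.94, 647.435, 253.289] pointing down, gripper open.
Joint ranges: [-2.76, 2.76], [-0.34, 2.15], [-1.52, 1.57], [0.19, 2.46], [-1.09, 4.23], [0.17, 1.99], [-2.82, 2.82]. Speed limits (rad/s): [2.22, 2.22, 3.01, 3.01, 3.14, 3.14, 3.14].

INTERFACE

Orientations are given as [roll, pitch, yaw] about the fixed x, y, z axes, in that order (R = Rz(yaw) Ry(pitch) Rx(roll)).
In Python, from cell import manip gives the robot as it stands.
- The arm moves only by the shell command python3 -m handwheel 'ROWS' [FORCE]. ROWS is JSON, a list of rows, each an object of numbers: "wx", "wy", "wz": the turn, a rotation vector about the world's x, y, z scaled (see below); "x", "y", "z": the shift along the world's x, y, z scaled (see below); "fingers": the opening, from 0 (shut) to 1 (fully open). In form: [{"wx": .., "wy": .., "wz": .., "x": .., "y": .., "z": .., "fingers": ..}, ...]. A call has exactly 5 rows; each row shifts and turns the commanded pose from where the row before left it; what a row does not reach is not made up. The controller multiplies each number of a shift by 20 mm and each number of a turn by 6 degrees. A row lasts 1/8 s, in which the tool goes at most 62.5 mm and 10.7 degrees, less where a joint would pass 70% of its speed; a pose out of reach is approached as far as the arm can. A call with a number of a shift or a turn outside -1 to 1 is refused whole. A call with a gripper value outside its range is refused whole. The fingers move at their own pace and stop on an object; FORCE is the grip in N (left out, the last holds). Time passes only in rows, so rows that do not move let the fingers close, or fill a call up. It gives the time, the measured TCP pose, the force, the opening and the grip force at its end, in the units of the state.
- manip.state(): the state, without advancing time (a new reading comes with each control period).
- manip.capture(name): name is "scene" or "top" or "wrist"; returns a dict with "img" (384x512x3 uint8, red, green, blue), "intrinsics" (3x3 intrinsics, pixels), "T" (4x4, takes a point from camera to world coordinates); the wrist camera has in their place "hand_eye" (4x4, takes a point from camera to tool coordinates, whose origin is the TCP and whose axes are the flange's). Camera axes: x right, y up, looking along -z (the intrinsics and any distortion apply to the point x, -y, -z); pixel columns grow to the right and rows downward; lengths in mm; the calibration is good to about 2 mm. The wrist camera is an equidistant fisheye: a pixel r from the principal point sees the ray r / f radians off the axis. A picture is of the moment at which its call begins: read the wrist's pose just before it. There is no depth.
- manip.close_job(): hands the job in; it is judged then, once.
The state is a dict: "t": time; "joint_positions": joint angles; "dq": joint speeds; "joint_efforts": joint torques, N m; "tool_pos": TCP position; "orientation": TCP orientation; "wrist_force": force on the tool from outside, world axes, zero at the start; "moment": the same for the moment, N m; "width": opening from 0.0 (shut) to 1.0 (fully open); "grip_force": force on a finger pad.
Only numpy, scipy, OpenCV 4.12 (cv2) and the standard library are available. Lean on these libraries where they do the work, as an engineer would, in place of code of your own. Each camera call takes 0.05 s, during which the arm holds its last target. There are 200 camera calls.

## Working session

There is one attempt and no reset: what is moved stays moved. The work goes in short steps, Python scripts to look and compute and a shell command to move; the robot and the scene stay as the last step left them, time stands still between calls to the robot, and variables do not carry over. Pictures are saved under pics/ and viewed, at most 14 in all, crops included, and the job is handed in when it is done.

```bash
mkdir -p pics; ls; python3 - <<'E'
from cell import manip
import cv2,numpy as np
print(manip.finger_overhang, manip.state())
for n in ("scene","top","wrist"):
    c=manip.capture(n); cv2.imwrite(f"pics/{n}0.png",c["img"][:,:,::-1]); np.savez(f"{n}0.npz",**c)
    print(n,{k:np.round(v,3).tolist() for k,v in c.items() if k!="img"})
a=cv2.imread("pics/scene0.png");b=cv2.imread("pics/top0.png")
E
```

```text
pics
22.0 {'t': 0.0, 'joint_positions': array([-1.36782679,  0.57655627,  0.02486579,  1.43791158, -0.01499298,
        1.12899334, -0.05651097]), 'dq': array([ 0.00082889,  0.00130077,  0.00122951,  0.00210071, -0.000283  ,
       -0.00056622,  0.0011019 ]), 'joint_efforts': array([-5.25718970e-04, -7.65760303e+01,  2.24995427e+00, -2.85952342e+01,
        1.51461374e-02,  1.30768778e-02, -4.06819095e-05]), 'tool_pos': array([190.81616296, 647.03314285, 252.42562016]), 'orientation': array([-3.13991242e+00,  1.06953444e-04,  2.85483108e+00]), 'wrist_force': array([-0.17701641, -0.40969312, -1.02274118]), 'moment': array([-0.00563166, -0.04044413, -0.00091959]), 'grip_force': 0.0, 'width': 1.0011102389885667}
scene {'intrinsics': [[380.277, 0.0, 257.76], [0.0, 380.277, 190.555], [0.0, 0.0, 1.0]], 'T': [[-0.543, -0.668, 0.508, 1035.97], [0.839, -0.438, 0.322, 296.94], [0.007, 0.602, 0.799, 879.361], [0.0, 0.0, 0.0, 1.0]]}
top {'intrinsics': [[360.964, 0.0, 253.26], [0.0, 360.964, 193.747], [0.0, 0.0, 1.0]], 'T': [[-0.0, 0.993, -0.117, 415.831], [-1.0, 0.001, 0.01, 20.545], [0.01, 0.117, 0.993, 1253.668], [0.0, 0.0, 0.0, 1.0]]}
wrist {'intrinsics': [[297.319, 0.0, 256.022], [0.0, 297.319, 189.315], [0.0, 0.0, 1.0]], 'hand_eye': [[-0.0, 0.948, 0.319, 83.183], [1.0, -0.0, 0.001, -2.018], [0.001, 0.319, -0.948, -121.218], [0.0, 0.0, 0.0, 1.0]]}
```

View pics/top0.png

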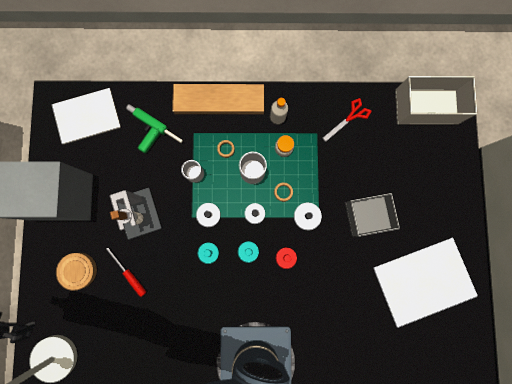

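View pics/scene0.png

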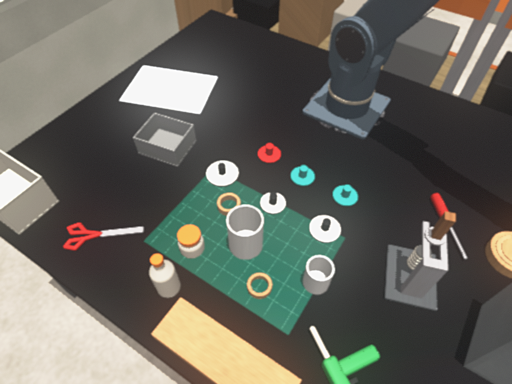

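Top view shows two pots at (253,168) and (193,171), white covers at (208,215), (255,213) and (308,216), and turquoise/red look-alikes at (208,253), (248,252) and (287,258). The stand with the brush is at (130,212), the glue jar at (285,145), and the tape rolls at (226,148) and (284,191). For the brush, the possible confusions are the screwdriver (127,272), the wooden plank (218,98) and the cork disc (76,271). The real one is the brown square handle in the stand, at top (118,214).

```bash
cat > h.py <<'E'
import numpy as np,cv2
from scipy.spatial.transform import Rotation as R
try:
    from cell import manip
except Exception: pass
def pose(s):
    T=np.eye(4);T[:3,:3]=R.from_euler('xyz',s["orientation"]).as_matrix();T[:3,3]=s["tool_pos"];return T
def grab(n,name=None):
    s=manip.state();c=dict(manip.capture(n))
    if n=="wrist": c["T"]=pose(s)@c["hand_eye"];c["fish"]=True
    if name: cv2.imwrite(f"pics/{name}.png",c["img"][:,:,::-1])
    return c
def ray(c,uv):
    K=np.array(c["intrinsics"]);d=(np.array(uv,float)-K[:2,2])/K[0,0]
    if c.get("fish"):
        r=np.linalg.norm(d);d=d/r*np.sin(r) if r>0 else d;v=np.array([d[0],-d[1],-np.cos(r)])
    else: v=np.array([d[0],-d[1],-1])
    T=np.array(c["T"]);v=T[:3,:3]@v;return T[:3,3],v/np.linalg.norm(v)
def onz(c,uv,z):
    o,v=ray(c,uv);return o+v*(z-o[2])/v[2]
def two(c1,p1,c2,p2):
    o1,v1=ray(c1,p1);o2,v2=ray(c2,p2)
    t=np.linalg.lstsq(np.c_[v1,-v2],o2-o1,rcond=None)[0]
    a=o1+t[0]*v1;b=o2+t[1]*v2;return (a+b)/2,np.linalg.norm(a-b)
def proj(c,P):
    T=np.linalg.inv(np.array(c["T"]));p=T[:3,:3]@np.array(P,float)+T[:3,3];K=np.array(c["intrinsics"])
    v=np.array([p[0],-p[1],-p[2]])
    if c.get("fish"):
        r=np.linalg.norm(v[:2]);v2=v[:2]/r*np.arctan2(r,v[2])
    else: v2=v[:2]/v[2]
    return K[0,0]*v2+K[:2,2]
def blobs(mask,amin=30):
    n,l,s,ce=cv2.connectedComponentsWithStats(mask.astype(np.uint8))
    return [(ce[i].round(1).tolist(),s[i].tolist()) for i in range(1,n) if s[i][4]>amin]
def load(f):
    return dict(np.load(f))
E
python3 - <<'E'
from h import *
t=load("top0.npz");s=load("scene0.npz")
for nm,c in(("top",t),("scene",s)):
    hsv=cv2.cvtColor(c["img"],cv2.COLOR_RGB2HSV)
    m=(hsv[...,2]>165)&(hsv[...,1]<40)
    print(nm,"white");[print(b) for b in blobs(m) if 120<b[0][0]<400]
    m=(hsv[...,0]>5)&(hsv[...,0]<18)&(hsv[...,1]>110)&(hsv[...,2]>60)
    print(nm,"brown");[print(b) for b in blobs(m,15)]
a=cv2.resize(t["img"][180:245,95:165],(0,0),fx=5.6,fy=5.6,interpolation=2)[:370,:390]
b=cv2.resize(s["img"][205:315,380:470],(0,0),fx=3.4,fy=3.4,interpolation=2)[:370,:390]
d=cv2.resize(t["img"][150:230,180:330],(0,0),fx=2.6,fy=2.6,interpolation=2)
e=cv2.resize(s["img"][150:300,190:360],(0,0),fx=2.2,fy=2.2,interpolation=2)[:228]
W=np.zeros((600,790,3),np.uint8)
W[:a.shape[0],:a.shape[1]]=a;W[:b.shape[0],400:400+b.shape[1]]=b[:, :390]
W[372:372+d.shape[0],:d.shape[1]]=d;W[372:372+228,400:400+e.shape[1]]=e[:228,:390]
cv2.imwrite("pics/comp.png",W[:,:,::-1])
E
```

```text
top white
([334.9, 129.8], [324, 119, 24, 22, 116])
([173.1, 135.6], [165, 130, 17, 12, 38])
([253.0, 167.6], [239, 152, 28, 27, 366])
([192.4, 170.4], [182, 160, 19, 19, 179])
([120.6, 200.5], [111, 191, 21, 21, 207])
([207.9, 214.2], [196, 203, 24, 24, 396])
([254.5, 212.8], [245, 203, 20, 20, 275])
([307.5, 215.7], [294, 202, 28, 28, 530])
([122.0, 222.8], [118, 219, 12, 10, 53])
top brown
([218.0, 98.4], [172, 84, 92, 30, 2716])
([280.8, 102.0], [277, 97, 9, 10, 41])
([285.2, 143.9], [277, 135, 17, 17, 52])
([225.6, 148.2], [218, 140, 16, 18, 109])
([283.5, 191.3], [274, 183, 19, 18, 125])
([114.0, 214.6], [110, 211, 9, 9, 67])
([75.4, 271.2], [56, 253, 41, 38, 1136])
scene white
([349.8, 7.0], [335, 0, 32, 16, 319])
([169.6, 88.9], [119, 65, 99, 49, 3212])
([165.6, 139.3], [142, 129, 44, 22, 457])
([221.8, 173.2], [206, 160, 33, 26, 590])
([272.4, 203.5], [260, 193, 26, 21, 362])
([244.6, 222.0], [226, 204, 38, 33, 385])
([324.5, 228.8], [309, 215, 32, 28, 607])
([121.9, 231.0], [101, 227, 42, 9, 217])
([191.9, 246.9], [178, 236, 25, 17, 124])
([319.2, 269.3], [306, 255, 29, 27, 352])
([161.8, 272.4], [149, 260, 25, 23, 347])
([319.4, 341.8], [310, 326, 20, 32, 170])
scene brown
([208.6, 4.9], [204, 0, 12, 11, 45])
([464.7, 6.9], [434, 0, 57, 20, 720])
([501.4, 5.5], [495, 0, 14, 13, 113])
([230.5, 12.9], [226, 10, 10, 7, 40])
([509.0, 23.3], [505, 15, 7, 14, 56])
([451.7, 53.7], [448, 51, 9, 6, 36])
([493.5, 67.1], [490, 65, 8, 5, 33])
([445.2, 223.7], [433, 211, 23, 28, 300])
([189.2, 236.9], [177, 224, 24, 23, 124])
([500.4, 259.0], [489, 231, 23, 47, 193])
([156.4, 259.8], [149, 253, 15, 15, 92])
([258.3, 278.3], [250, 275, 19, 10, 33])
([258.7, 293.5], [248, 288, 23, 9, 43])
([210.7, 344.7], [151, 297, 151, 87, 391])
```

View pics/comp.png

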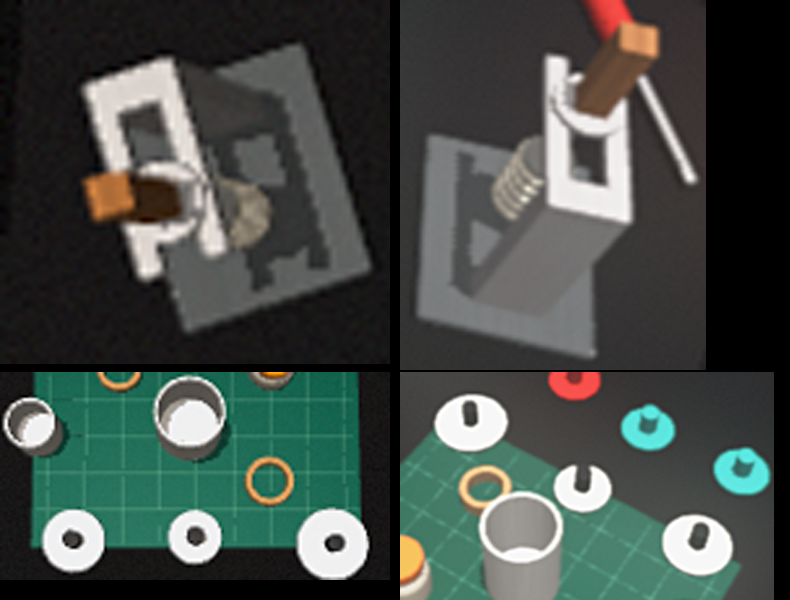

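```bash
python3 - <<'E'
from h import *
t=load("top0.npz");s=load("scene0.npz")
print("handle top",two(t,(114.6,215),s,(450,217.4)))
for p in ((121.8,228.6),(133,223.7),(110.2,195.7),(125.4,190.7)): print("prong",onz(t,p,165).round(1))
print("post corners 2view",two(t,(110.2,195.7),s,(448,269.7)),two(t,(125.4,190.7),s,(423.5,265.3)))
for n,p,q in (("L",(307.5,215.7),(221.8,173.2)),("M",(207.9,214.2),(324.5,228.8)),("S",(254.5,212.8),(272.4,203.5))):
    print("cover",n,onz(t,p,11).round(1),onz(s,q,11).round(1),two(t,p,s,q))
# pots: outer silhouettes
for nm,c,rois in (("top",t,[((230,142),(275,190)),((176,152),(212,188))]),("scene",s,[((222,198),(270,262)),((298,248),(340,298))])):
    hsv=cv2.cvtColor(c["img"],cv2.COLOR_RGB2HSV)
    for (a,b),(e,f) in rois:
        h=hsv[b:f,a:e]; m=((h[...,1]<45)&(h[...,2]>85)).astype(np.uint8)
        cs,_=cv2.findContours(m,0,1);k=max(cs,key=cv2.contourArea)
        print(nm,"bbox",np.array(cv2.boundingRect(k))+[a,b,0,0],cv2.minEnclosingCircle(k))
for n,p in(("tape",(225.6,148.2)),("tape",(283.5,191.3))): print(n,onz(t,p,20).round())
print("glue",onz(t,(285.2,143.9),70).round())
for n,p in (("large",(253,166)),("other",(192.5,169))): print(n,onz(t,p,120).round(),onz(t,p,82).round())
for X in ((-12,12)): pass
E
```

```text
handle top (array([474.83561001, 398.52822607, 240.42902877]), np.float64(0.06702204664892583))
prong [438.5 403.4 165. ]
prong [453.2 370.6 165. ]
prong [537.6 442.6 165. ]
prong [552.8 397.4 165. ]
post corners 2view (array([537.67379353, 443.52231219, 163.47858567]), np.float64(0.7139021317115462)) (array([553.39787072, 398.9627029 , 160.56484868]), np.float64(0.08368359809184515))
cover L [ 486.  -178.4   11. ] [ 487.9 -177.1   11. ] (array([ 486.14927293, -178.80535892,    8.13612235]), np.float64(0.1958127509010762))
cover M [491.1 164.6  11. ] [493.2 164.6  11. ] (array([491.36736502, 164.51546423,   8.25778585]), np.float64(0.760522370492081))
cover S [496.    4.3  11. ] [499.2   5.5  11. ] (array([496.30852798,   4.07353984,   6.48571332]), np.float64(0.2859226206994484))
top bbox [239 152  28  32] ((22.22357749938965, 25.182926177978516), 15.91661548614502)
top bbox [181 160  21  22] ((15.5, 19.0), 11.715475082397461)
scene bbox [226 204  38  55] ((22.99139976501465, 33.18550491333008), 27.479555130004883)
scene bbox [303 255  33  40] ((20.5, 26.5), 20.26089859008789)
tape [721. 105.  20.]
tape [570. -96.  20.]
glue [724. -98.  70.]
large [638.  10. 120.] [646.  10.  82.]
other [628. 203. 120.] [635. 209.  82.]
```

```bash
python3 -m handwheel '[{"x":1,"y":-1,"z":1},{"x":1,"y":-1,"z":1},{"x":1,"y":-1,"z":1},{"x":1,"y":-1,"z":1},{"x":1,"y":-1,"z":1}]'
```

```text
$[0]: bad value
```

```bash
python3 -m handwheel '[{"wx":0,"wy":0,"wz":0,"x":0.8,"y":-0.7,"z":1,"fingers":1},{"wx":0,"wy":0,"wz":0,"x":0.8,"y":-0.7,"z":1,"fingers":1},{"wx":0,"wy":0,"wz":0,"x":1,"y":-0.8,"z":1,"fingers":1},{"wx":0,"wy":0,"wz":0,"x":1,"y":-0.8,"z":1,"fingers":1},{"wx":0,"wy":0,"wz":0,"x":1,"y":-0.8,"z":0.9,"fingers":1}]'
python3 -m handwheel '[{"wx":0,"wy":0,"wz":0,"x":1,"y":-0.8,"z":0,"fingers":1},{"wx":0,"wy":0,"wz":0,"x":1,"y":-0.8,"z":0,"fingers":1},{"wx":0,"wy":0,"wz":0,"x":1,"y":-0.8,"z":0,"fingers":1},{"wx":0,"wy":0,"wz":0,"x":1,"y":-0.8,"z":0,"fingers":1},{"wx":0,"wy":0,"wz":0,"x":0.5,"y":-0.8,"z":0,"fingers":1}]'
python3 - <<'E'
from h import *
c=grab("wrist","w1");s=manip.state();print(s["tool_pos"],s["orientation"])
np.savez("w1.npz",**c)
print(proj(c,[475,398.5,246]),proj(c,[479.7,398.3,165]),proj(c,[635,209,82]),proj(c,[640,10,120]))
E
```

```text
t: 0.78
tool_pos: [285.3, 569.7, 353.8]
orientation: [3.14, 0.001, 2.853]
wrist_force: [0.3, 1.0, -0.5]
width: 1.001
grip_force: 0.0
t: 1.4
tool_pos: [375.2, 489.2, 352.5]
orientation: [3.141, 0.001, 2.852]
wrist_force: [-0.5, -0.5, 0.2]
width: 0.999
grip_force: 0.0
[376.51662951 487.11092964 352.58036138] [3.14154728e+00 2.20226125e-03 2.84976473e+00]
[200.49832352 309.0270148 ] [211.87378124 269.19490349] [155.3598454 328.3918185] [ 75.96022356 347.96234932]
```

View pics/w1.png

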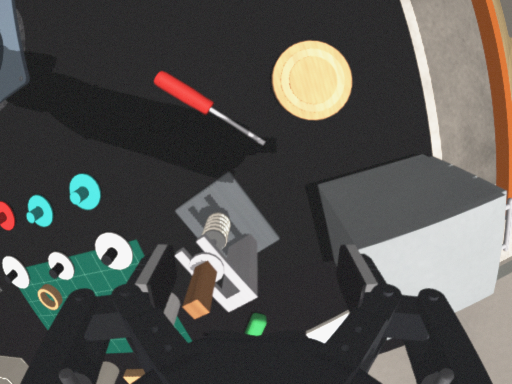

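The wrist view shows the brush handle top face at (197,308) and the collar at (207,264), matching the triangulated projections.

```bash
python3 -m handwheel '[{"wx":0,"wy":0,"wz":1,"x":1,"y":-0.9,"z":0,"fingers":1},{"wx":0,"wy":0,"wz":1,"x":1,"y":-0.9,"z":0,"fingers":1},{"wx":0,"wy":0,"wz":1,"x":1,"y":-0.9,"z":0,"fingers":1},{"wx":0,"wy":0,"wz":1,"x":1,"y":-0.9,"z":0,"fingers":1},{"wx":0,"wy":0,"wz":1,"x":0.9,"y":-0.8,"z":-0.5,"fingers":1}]'
python3 - <<'E'
from h import *
c=grab("wrist","w2");s=manip.state();print(s["tool_pos"],s["orientation"])
np.savez("w2.npz",**c)
p=proj(c,[475,398.5,246]);print(p,proj(c,[479.7,398.3,165]))
x,y=[int(v) for v in p];x0,y0=max(0,x-80),max(0,min(y-90,384-150));print(x0,y0)
cv2.imwrite("pics/w2c.png",cv2.resize(c["img"][y0:y0+150,x0:x0+160,::-1],(0,0),fx=4,fy=4,interpolation=2))
E
```

```text
t: 2.08
tool_pos: [471.6, 402.8, 342.5]
orientation: [3.14, 0.002, -2.901]
wrist_force: [0.5, 0.7, 0.1]
width: 0.995
grip_force: 0.0
[474.08146773 399.27620842 340.64000299] [-3.13901089e+00  7.41231038e-04 -2.90034943e+00]
[251.28600451 204.98927925] [251.1744875  180.45635773]
171 114
```

View pics/w2c.png

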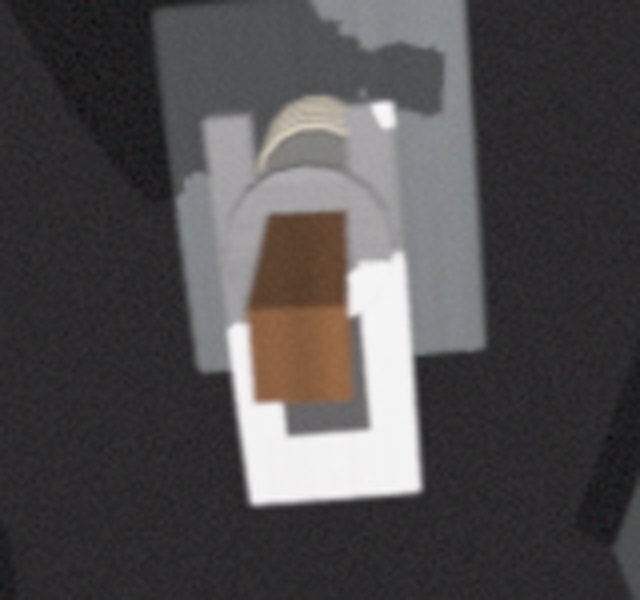

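```bash
python3 - <<'E'
from h import *
c=load("w2.npz");t=load("top0.npz");c["fish"]=True
f=lambda x,y:(171+x/4,114+y/4)
print("handle",onz(c,f(301,355),246),two(c,f(301,355),t,(114.6,215)))
print("collar",onz(c,f(311,248),171))
P=[onz(c,f(*p),165)[:2] for p in((203,117),(395,103),(250,505),(421,490))];print(np.round(P,1))
m0=(P[0]+P[1])/2;m1=(P[2]+P[3])/2;d=(m1-m0)/np.linalg.norm(m1-m0);print("hang",m0+35*d,m1-69*d,np.arctan2(d[1],d[0]),np.linalg.norm(m1-m0))
E
```

```text
handle [474.10102352 394.21809184 246.        ] (array([473.71969151, 394.69892821, 248.82500074]), np.float64(1.8299743297282165))
collar [473.84591454 394.43627049 171.        ]
[[448.2 359.9]
 [433.2 406.5]
 [553.6 395.2]
 [537.4 441.2]]
hang [473.89801788 394.27532239] [480.05539248 396.33400475] 0.3226600401209439 110.49241364291423
```

```bash
python3 -m handwheel '[{"wx":0,"wy":0,"wz":0,"x":0,"y":-0.23,"z":-0.7,"fingers":1},{"wx":0,"wy":0,"wz":0,"x":0,"y":0,"z":-0.7,"fingers":1},{"wx":0,"wy":0,"wz":0,"x":0,"y":0,"z":-0.7,"fingers":1},{"wx":0,"wy":0,"wz":0,"x":0,"y":0,"z":-0.7,"fingers":1},{"wx":0,"wy":0,"wz":0,"x":0,"y":0,"z":-0.7,"fingers":1}]'
python3 -m handwheel '[{"wx":0,"wy":0,"wz":0,"x":0,"y":0,"z":-1,"fingers":1},{"wx":0,"wy":0,"wz":0,"x":0,"y":0,"z":-1,"fingers":1},{"wx":0,"wy":0,"wz":0,"x":0,"y":0,"z":-1,"fingers":1},{"wx":0,"wy":0,"wz":0,"x":0,"y":0,"z":0,"fingers":0.6},{"wx":0,"wy":0,"wz":0,"x":0,"y":0,"z":0,"fingers":0.3}]' 60
python3 -m handwheel '[{"wx":0,"wy":0,"wz":0,"x":0,"y":0,"z":0,"fingers":0},{"wx":0,"wy":0,"wz":0,"x":0,"y":0,"z":0,"fingers":0},{"wx":0,"wy":0,"wz":0,"x":0,"y":0,"z":0,"fingers":0},{"wx":0,"wy":0,"wz":0,"x":0,"y":0,"z":0,"fingers":0},{"wx":0,"wy":0,"wz":0,"x":0,"y":0,"z":0,"fingers":0}]' 60
```

```text
t: 2.75
tool_pos: [470.6, 399.1, 270.2]
orientation: [-3.141, -0.0, -2.904]
wrist_force: [0.7, 0.7, -0.4]
width: 0.998
grip_force: 0.0
t: 3.38
tool_pos: [471.2, 399.1, 211.8]
orientation: [3.141, 0.001, -2.905]
wrist_force: [0.2, 0.6, 0.3]
width: 0.605
grip_force: 0.0
t: 4.0
tool_pos: [471.2, 399.0, 212.1]
orientation: [3.141, 0.001, -2.905]
wrist_force: [-1.1, -1.7, 6.2]
width: 0.224
grip_force: 59.7
```

```bash
python3 -m handwheel '[{"wx":0,"wy":0,"wz":0,"x":0,"y":0,"z":0.5,"fingers":0},{"wx":0,"wy":0,"wz":0,"x":0,"y":0,"z":0.5,"fingers":0},{"wx":0,"wy":0,"wz":0,"x":-0.3,"y":-0.1,"z":0,"fingers":0},{"wx":0,"wy":0,"wz":0,"x":-0.9,"y":-0.3,"z":0,"fingers":0},{"wx":0,"wy":0,"wz":0,"x":-0.9,"y":-0.3,"z":0,"fingers":0}]'
python3 -m handwheel '[{"wx":0,"wy":0,"wz":0,"x":-0.9,"y":-0.3,"z":0,"fingers":0},{"wx":0,"wy":0,"wz":0,"x":-0.9,"y":-0.3,"z":0,"fingers":0},{"wx":0,"wy":0,"wz":0,"x":-0.3,"y":-0.1,"z":1,"fingers":0},{"wx":0,"wy":0,"wz":0,"x":0,"y":-0.8,"z":1,"fingers":0},{"wx":0,"wy":0,"wz":0,"x":0,"y":-1,"z":1,"fingers":0}]'
python3 -m handwheel '[{"wx":0,"wy":0,"wz":0,"x":0,"y":-1,"z":1,"fingers":0},{"wx":0,"wy":0,"wz":0,"x":0.5,"y":-1,"z":1,"fingers":0},{"wx":0,"wy":0,"wz":0,"x":1,"y":-0.4,"z":0,"fingers":0},{"wx":0,"wy":0,"wz":0,"x":0.5,"y":0,"z":0,"fingers":0},{"wx":0,"wy":0,"wz":0,"x":0,"y":0,"z":0,"fingers":0}]'
python3 - <<'E'
from h import *
c=grab("top","t1");b=grab("scene","s1");np.savez("t1.npz",**c);np.savez("s1.npz",**b)
s=manip.state();print(s["t"],s["tool_pos"],s["orientation"],s["width"])
w=grab("wrist","w3");np.savez("w3.npz",**w)
W=np.zeros((600,800,3),np.uint8)
a=cv2.resize(c["img"][110:240,100:330],(0,0),fx=1.75,fy=1.75)
W[:a.shape[0],:a.shape[1]]=a; W[230:230+320,:400]=cv2.resize(w["img"],(400,320))
e=cv2.resize(b["img"][100:350,190:512],(0,0),fx=1.2,fy=1.2);W[:e.shape[0],410:410+e.shape[1]]=e[:,:390]
cv2.imwrite("pics/c3.png",W[:,:,::-1])
E
```

```text
t: 4.62
tool_pos: [427.9, 384.4, 231.0]
orientation: [-3.141, -0.001, -2.905]
wrist_force: [0.6, -0.1, -0.8]
width: 0.232
grip_force: 59.0
t: 5.25
tool_pos: [386.2, 334.5, 291.7]
orientation: [-3.141, -0.0, -2.904]
wrist_force: [-0.3, -0.1, -2.3]
width: 0.226
grip_force: 59.0
t: 5.88
tool_pos: [426.8, 287.1, 330.7]
orientation: [-3.141, -0.001, -2.905]
wrist_force: [-0.6, -0.5, -0.9]
width: 0.227
grip_force: 58.9
5.975 [426.06848592 287.369393   330.77006777] [-3.14149215e+00 -1.28275278e-03 -2.90381308e+00] 0.22748961585257793
```

View pics/c3.png

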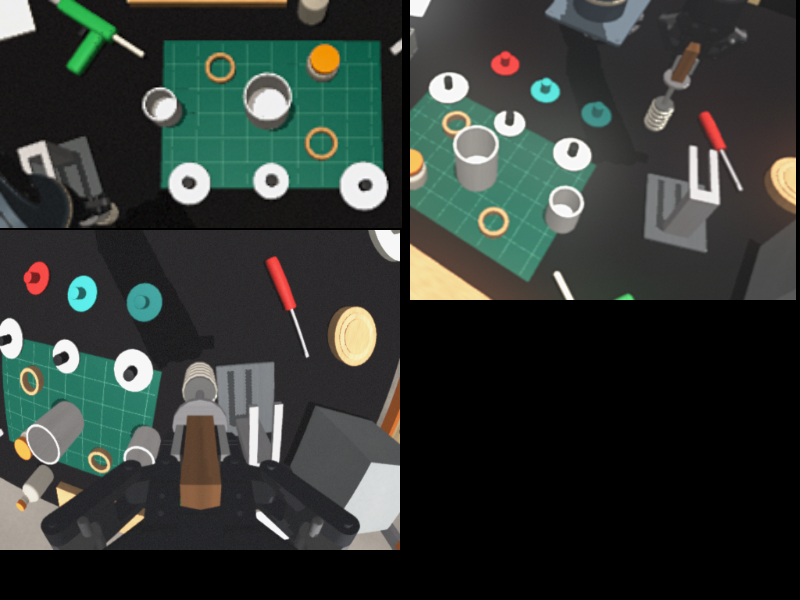

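```bash
python3 - <<'E'
from h import *
t=load("top0.npz");s=load("scene0.npz")
print("large rim",two(t,(253.1,165.8),s,(245,219.5)));print("other rim",two(t,(191.7,169.6),s,(319.6,267.5)))
w=load("w3.npz");w["T"]=w["hand_eye"];w["fish"]=True
print("handle top in tool",onz(w,(256,319),-35))
print("collar in tool",onz(w,(255.5,(425-230)/.8333),40))
W=np.zeros((600,790,3),np.uint8)
def put(im,x,y): W[y:y+im.shape[0],x:x+im.shape[1]]=im[:600-y,:790-x]
Z=lambda c,a,b,n,f:cv2.resize(c["img"][b:b+n,a:a+n],(0,0),fx=f,fy=f,interpolation=2)
put(Z(t,232,146,36,8),0,0);put(Z(t,176,152,36,8),300,0)
put(Z(s,218,196,58,5),0,300);put(Z(s,295,245,58,5),300,300)
cv2.imwrite("pics/pots.png",W[:,:,::-1])
E
```

```text
large rim (array([639.59070347,  10.33881126, 116.34679164]), np.float64(0.6756991640049425))
other rim (array([634.11463316, 212.32091601,  78.37752167]), np.float64(0.12406225292932495))
handle top in tool [  2.072149    -1.32300131 -35.        ]
collar in tool [ 1.2730643  -1.67254283 40.        ]
```

View pics/pots.png

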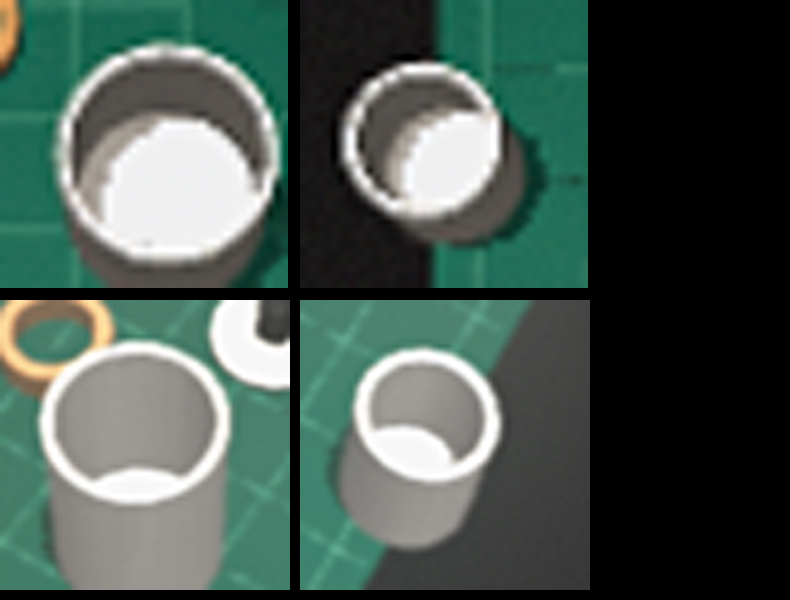

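The pots crop shows large rim centre at top (252.9,165.0)/scene (245,220.6) and small rim centre at top (191.3,169.4)/scene (320.6,268). Rim heights and diameters match the large and small pots, so there is no medium pot.

```bash
python3 - <<'E'
from h import *
t=load("top0.npz");s=load("scene0.npz")
for h,p,q in((120,(252.9,165),(245,220.6)),(82,(191.25,169.4),(320.6,268))):print(onz(t,p,h),onz(s,q,h),two(t,p,s,q))
print(manip.state()["tool_pos"])
E
```

```text
[641.6249066   10.71099528 120.        ] [643.8983933   13.74256652 120.        ] (array([642.06812179,  11.41241946, 115.8094895 ]), np.float64(1.6621366476619757))
[634.12849422 213.16244671  82.        ] [635.76597378 215.24267706  82.        ] (array([634.47652308, 214.30648768,  78.89169453]), np.float64(1.3426062206216705))
[426.03617821 287.3613614  330.87834034]
```

```bash
python3 -m handwheel '[{"wx":0,"wy":0,"wz":0,"x":0.72,"y":-0.92,"z":0,"fingers":0},{"wx":0,"wy":0,"wz":0,"x":0.72,"y":-0.92,"z":0,"fingers":0},{"wx":0,"wy":0,"wz":0,"x":0.72,"y":-0.92,"z":0,"fingers":0},{"wx":0,"wy":0,"wz":0,"x":0.72,"y":-0.92,"z":0,"fingers":0},{"wx":0,"wy":0,"wz":0,"x":0.72,"y":-0.92,"z":0,"fingers":0}]'
python3 -m handwheel '[{"wx":0,"wy":0,"wz":0,"x":0.72,"y":-0.92,"z":0,"fingers":0},{"wx":0,"wy":0,"wz":0,"x":0.72,"y":-0.92,"z":0,"fingers":0},{"wx":0,"wy":0,"wz":0,"x":0.72,"y":-0.92,"z":0,"fingers":0},{"wx":0,"wy":0,"wz":0,"x":0.72,"y":-0.92,"z":0,"fingers":0},{"wx":0,"wy":0,"wz":0,"x":0.72,"y":-0.92,"z":0,"fingers":0}]'
python3 -m handwheel '[{"wx":0,"wy":0,"wz":0,"x":0.72,"y":-0.92,"z":0,"fingers":0},{"wx":0,"wy":0,"wz":0,"x":0.72,"y":-0.92,"z":0,"fingers":0},{"wx":0,"wy":0,"wz":0,"x":0.72,"y":-0.92,"z":0,"fingers":0},{"wx":0,"wy":0,"wz":0,"x":0.8,"y":-0.92,"z":0,"fingers":0},{"wx":0,"wy":0,"wz":0,"x":0.8,"y":-0.85,"z":0,"fingers":0}]'
python3 -m handwheel '[{"wx":0,"wy":0,"wz":0,"x":0,"y":0,"z":0,"fingers":0},{"wx":0,"wy":0,"wz":0,"x":0,"y":0,"z":0,"fingers":0},{"wx":0,"wy":0,"wz":0,"x":0,"y":0,"z":0,"fingers":0},{"wx":0,"wy":0,"wz":0,"x":0,"y":0,"z":0,"fingers":0},{"wx":0,"wy":0,"wz":0,"x":0,"y":0,"z":0,"fingers":0}]'
python3 - <<'E'
from h import *
s=manip.state();print(s["tool_pos"],s["orientation"])
b=grab("scene","s4");w=grab("wrist","w4");np.savez("w4.npz",**w);np.savez("s4.npz",**b)
W=np.zeros((600,790,3),np.uint8)
e=cv2.resize(b["img"][80:330,180:380],(0,0),fx=2,fy=2,interpolation=2);W[:500,:400]=e
W[:297,400:]=cv2.resize(w["img"],(390,297))
e=cv2.resize(w["img"][200:300,190:320],(390,300));W[300:,400:]=e
cv2.imwrite("pics/c4.png",W[:,:,::-1])
E
```

```text
t: 6.65
tool_pos: [498.7, 194.9, 331.2]
orientation: [3.141, -0.0, -2.904]
wrist_force: [-0.2, 0.9, -1.7]
width: 0.226
grip_force: 58.9
t: 7.28
tool_pos: [570.9, 103.1, 331.1]
orientation: [3.141, -0.001, -2.904]
wrist_force: [-0.1, -0.3, -1.6]
width: 0.222
grip_force: 58.9
t: 7.9
tool_pos: [646.7, 11.8, 331.1]
orientation: [3.141, -0.0, -2.904]
wrist_force: [-1.1, 0.3, -1.4]
width: 0.226
grip_force: 58.9
t: 8.52
tool_pos: [646.0, 12.6, 331.4]
orientation: [3.142, 0.0, -2.904]
wrist_force: [-0.2, 0.3, -0.2]
width: 0.225
grip_force: 59.0
[645.99643991  12.57032726 331.44841012] [ 3.14156032e+00  1.54631464e-04 -2.90431428e+00]
```

View pics/c4.png

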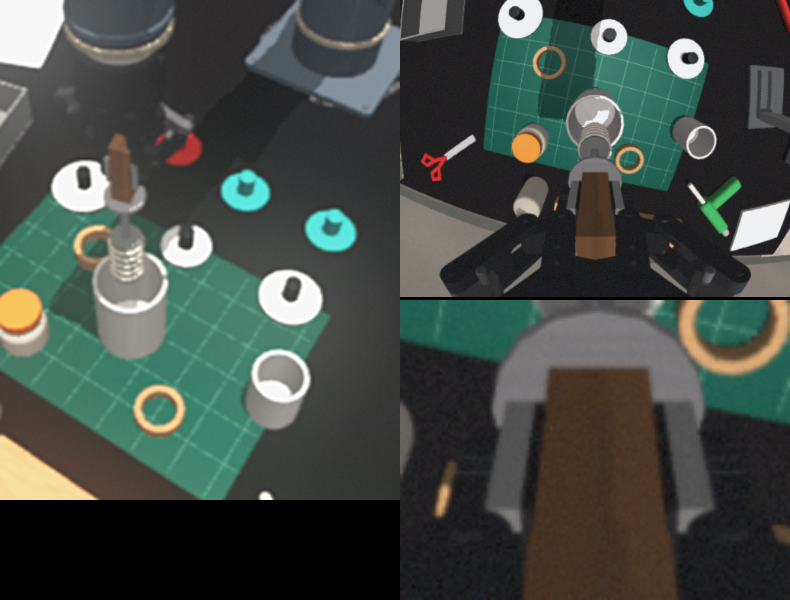

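```bash
python3 -m handwheel '[{"wx":0,"wy":0,"wz":0,"x":-0.15,"y":0,"z":-0.8,"fingers":0},{"wx":0,"wy":0,"wz":0,"x":0,"y":0,"z":-0.8,"fingers":0},{"wx":0,"wy":0,"wz":0,"x":0,"y":0,"z":-0.8,"fingers":0},{"wx":0,"wy":0,"wz":0,"x":0,"y":0,"z":-0.8,"fingers":0},{"wx":0,"wy":0,"wz":0,"x":0,"y":0,"z":-0.8,"fingers":0}]'
python3 -m handwheel '[{"wx":0,"wy":0,"wz":0,"x":0,"y":0,"z":-0.9,"fingers":0},{"wx":0,"wy":0,"wz":0,"x":0,"y":0,"z":-0.9,"fingers":0},{"wx":0,"wy":0,"wz":0,"x":0,"y":0,"z":-0.7,"fingers":0},{"wx":0,"wy":0,"wz":0,"x":0,"y":0,"z":-0.3,"fingers":0},{"wx":0,"wy":0,"wz":0,"x":0,"y":0,"z":0,"fingers":0}]'
```

```text
t: 9.25
tool_pos: [643.1, 12.2, 250.1]
orientation: [3.142, -0.0, -2.905]
wrist_force: [0.5, 0.4, -1.5]
width: 0.229
grip_force: 59.0
t: 9.88
tool_pos: [643.1, 12.2, 195.0]
orientation: [3.142, -0.0, -2.905]
wrist_force: [0.9, 0.5, -2.6]
width: 0.229
grip_force: 59.0
```

```bash
python3 -m handwheel '[{"wx":0,"wy":0,"wz":0,"x":0,"y":0,"z":-0.15,"fingers":0},{"wx":0,"wy":0,"wz":0,"x":0,"y":0,"z":0,"fingers":0},{"wx":0,"wy":0,"wz":0,"x":0,"y":0,"z":0.9,"fingers":0},{"wx":0,"wy":0,"wz":0,"x":0,"y":0,"z":0.9,"fingers":0},{"wx":0,"wy":0,"wz":0,"x":0,"y":0,"z":0.9,"fingers":0}]'
python3 -m handwheel '[{"wx":0,"wy":0,"wz":0,"x":0,"y":0,"z":0.9,"fingers":0},{"wx":0,"wy":0,"wz":0,"x":0,"y":0,"z":0.5,"fingers":0},{"wx":0,"wy":0,"wz":0,"x":0,"y":0,"z":0,"fingers":0},{"wx":0,"wy":0,"wz":0,"x":0,"y":0,"z":0,"fingers":0},{"wx":0,"wy":0,"wz":0,"x":0,"y":0,"z":-0.9,"fingers":0}]'
python3 -m handwheel '[{"wx":0,"wy":0,"wz":0,"x":0,"y":0,"z":-0.9,"fingers":0},{"wx":0,"wy":0,"wz":0,"x":0,"y":0,"z":-0.9,"fingers":0},{"wx":0,"wy":0,"wz":0,"x":0,"y":0,"z":-0.9,"fingers":0},{"wx":0,"wy":0,"wz":0,"x":0,"y":0,"z":-0.5,"fingers":0},{"wx":0,"wy":0,"wz":0,"x":0,"y":0,"z":0,"fingers":0}]'
python3 -m handwheel '[{"wx":0,"wy":0,"wz":0,"x":0,"y":0,"z":0,"fingers":0},{"wx":0,"wy":0,"wz":0,"x":0,"y":0,"z":0,"fingers":0},{"wx":0,"wy":0,"wz":0,"x":0,"y":0,"z":1,"fingers":0},{"wx":0,"wy":0,"wz":0,"x":0,"y":0,"z":1,"fingers":0},{"wx":0,"wy":0,"wz":0,"x":0,"y":0,"z":1,"fingers":0}]'
python3 -m handwheel '[{"wx":0,"wy":0,"wz":0,"x":0,"y":0,"z":1,"fingers":0},{"wx":0,"wy":0,"wz":0,"x":0,"y":0,"z":1,"fingers":0},{"wx":0,"wy":0,"wz":0,"x":0,"y":0,"z":1,"fingers":0},{"wx":0,"wy":0,"wz":0,"x":0,"y":0.7,"z":0.8,"fingers":0},{"wx":0,"wy":0,"wz":0,"x":0,"y":1,"z":0,"fingers":0}]'
python3 -m handwheel '[{"wx":0,"wy":0,"wz":0,"x":-0.1,"y":1,"z":0,"fingers":0},{"wx":0,"wy":0,"wz":0,"x":-0.1,"y":1,"z":0,"fingers":0},{"wx":0,"wy":0,"wz":0,"x":-0.1,"y":1,"z":0,"fingers":0},{"wx":0,"wy":0,"wz":0,"x":-0.1,"y":1,"z":0,"fingers":0},{"wx":0,"wy":0,"wz":0,"x":0,"y":1,"z":0,"fingers":0}]'
python3 - <<'E'
from h import *
s=manip.state();print(s["tool_pos"],s["orientation"])
b=grab("scene","s5");w=grab("wrist","w5");np.savez("w5.npz",**w);np.savez("s5.npz",**b)
W=np.zeros((600,790,3),np.uint8)
e=cv2.resize(b["img"][80:330,180:380],(0,0),fx=2,fy=2,interpolation=2);W[:500,:400]=e
W[:297,400:]=cv2.resize(w["img"],(390,297))
d=grab("top","t5");np.savez("t5.npz",**d);W[300:,400:]=cv2.resize(d["img"][130:230,170:300],(390,300))
cv2.imwrite("pics/c5.png",W[:,:,::-1])
E
```

```text
t: 10.5
tool_pos: [643.2, 12.2, 247.2]
orientation: [-3.141, 0.0, -2.905]
wrist_force: [-0.4, 1.7, -1.7]
width: 0.231
grip_force: 58.9
t: 11.12
tool_pos: [643.6, 12.2, 256.4]
orientation: [-3.141, 0.001, -2.905]
wrist_force: [-1.0, 0.5, -1.6]
width: 0.227
grip_force: 59.0
t: 11.75
tool_pos: [642.7, 12.3, 191.3]
orientation: [3.141, -0.002, -2.905]
wrist_force: [-0.6, -0.5, -1.0]
width: 0.227
grip_force: 59.0
t: 12.38
tool_pos: [643.3, 12.2, 253.5]
orientation: [-3.141, 0.001, -2.905]
wrist_force: [-0.4, 0.1, -1.7]
width: 0.226
grip_force: 58.9
t: 13.0
tool_pos: [643.7, 47.4, 329.7]
orientation: [3.142, 0.003, -2.905]
wrist_force: [0.4, -0.7, -1.9]
width: 0.225
grip_force: 59.0
t: 13.62
tool_pos: [635.0, 147.7, 328.3]
orientation: [-3.142, -0.0, -2.905]
wrist_force: [-0.2, 0.1, -0.4]
width: 0.22
grip_force: 59.0
[634.9797168  147.65056606 328.27328545] [-3.14158690e+00 -3.15582739e-05 -2.90465392e+00]
```

View pics/c5.png

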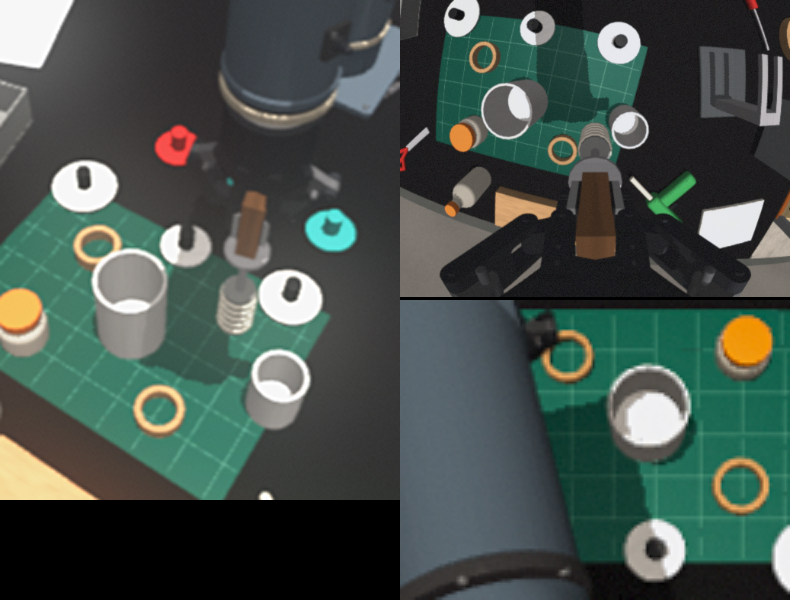

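```bash
python3 - <<'E'
from h import *
w=load("w5.npz");w["fish"]=True;print(onz(w,(302,168),82)); b=load("s5.npz");print(onz(b,(319.5,266.5),82))
E
python3 -m handwheel '[{"wx":0,"wy":0,"wz":0,"x":0,"y":0.9,"z":0,"fingers":0},{"wx":0,"wy":0,"wz":0,"x":0,"y":0.9,"z":0,"fingers":0},{"wx":0,"wy":0,"wz":0,"x":0,"y":0.9,"z":0,"fingers":0},{"wx":0,"wy":0,"wz":0,"x":0,"y":0.6,"z":-0.5,"fingers":0},{"wx":0,"wy":0,"wz":0,"x":0,"y":0,"z":-0.8,"fingers":0}]'
```

```text
[631.01822632 210.4485867   82.        ]
[633.81567492 211.42376287  82.        ]
t: 14.4
tool_pos: [634.9, 213.8, 301.3]
orientation: [3.141, 0.0, -2.903]
wrist_force: [-0.7, 0.2, -1.3]
width: 0.228
grip_force: 59.1
```

```bash
python3 -m handwheel '[{"wx":0,"wy":0,"wz":0,"x":0,"y":0,"z":-0.8,"fingers":0},{"wx":0,"wy":0,"wz":0,"x":0,"y":0,"z":-0.8,"fingers":0},{"wx":0,"wy":0,"wz":0,"x":0,"y":0,"z":-0.8,"fingers":0},{"wx":0,"wy":0,"wz":0,"x":0,"y":0,"z":-0.8,"fingers":0},{"wx":0,"wy":0,"wz":0,"x":0,"y":0,"z":-0.8,"fingers":0}]'
python3 -m handwheel '[{"wx":0,"wy":0,"wz":0,"x":0,"y":0,"z":-0.8,"fingers":0},{"wx":0,"wy":0,"wz":0,"x":0,"y":0,"z":-0.6,"fingers":0},{"wx":0,"wy":0,"wz":0,"x":0,"y":0,"z":0,"fingers":0},{"wx":0,"wy":0,"wz":0,"x":0,"y":0,"z":0,"fingers":0},{"wx":0,"wy":0,"wz":0,"x":0,"y":0,"z":0,"fingers":0}]'
```

```text
t: 15.02
tool_pos: [635.2, 212.1, 221.2]
orientation: [-3.142, -0.0, -2.905]
wrist_force: [0.2, 0.2, -0.5]
width: 0.226
grip_force: 59.1
t: 15.65
tool_pos: [635.5, 212.3, 195.0]
orientation: [3.141, 0.001, -2.905]
wrist_force: [0.6, -0.3, -1.0]
width: 0.227
grip_force: 59.1
```

```bash
python3 -m handwheel '[{"wx":0,"wy":0,"wz":0,"x":0,"y":0,"z":-0.15,"fingers":0},{"wx":0,"wy":0,"wz":0,"x":0,"y":0,"z":0,"fingers":0},{"wx":0,"wy":0,"wz":0,"x":0,"y":0,"z":0.9,"fingers":0},{"wx":0,"wy":0,"wz":0,"x":0,"y":0,"z":0.9,"fingers":0},{"wx":0,"wy":0,"wz":0,"x":0,"y":0,"z":0.7,"fingers":0}]'
python3 -m handwheel '[{"wx":0,"wy":0,"wz":0,"x":0,"y":0,"z":0,"fingers":0},{"wx":0,"wy":0,"wz":0,"x":0,"y":0,"z":0,"fingers":0},{"wx":0,"wy":0,"wz":0,"x":0,"y":0,"z":-0.9,"fingers":0},{"wx":0,"wy":0,"wz":0,"x":0,"y":0,"z":-0.9,"fingers":0},{"wx":0,"wy":0,"wz":0,"x":0,"y":0,"z":-0.7,"fingers":0}]'
python3 -m handwheel '[{"wx":0,"wy":0,"wz":0,"x":0,"y":0,"z":0,"fingers":0},{"wx":0,"wy":0,"wz":0,"x":0,"y":0,"z":0,"fingers":0},{"wx":0,"wy":0,"wz":0,"x":0,"y":0,"z":0,"fingers":0},{"wx":0,"wy":0,"wz":0,"x":0,"y":0,"z":1,"fingers":0},{"wx":0,"wy":0,"wz":0,"x":0,"y":0,"z":1,"fingers":0}]'
python3 -m handwheel '[{"wx":0,"wy":0,"wz":0,"x":0,"y":0,"z":1,"fingers":0},{"wx":0,"wy":0,"wz":0,"x":0,"y":0,"z":1,"fingers":0},{"wx":0,"wy":0,"wz":0,"x":0,"y":0,"z":1,"fingers":0},{"wx":0,"wy":0,"wz":0,"x":0,"y":0,"z":0.8,"fingers":0},{"wx":0,"wy":0,"wz":0,"x":0,"y":0,"z":0,"fingers":0}]'
```

```text
t: 16.27
tool_pos: [635.2, 212.3, 242.1]
orientation: [3.142, 0.001, -2.905]
wrist_force: [0.2, 0.7, -1.4]
width: 0.225
grip_force: 59.0
t: 16.9
tool_pos: [634.6, 212.1, 189.6]
orientation: [-3.141, -0.002, -2.905]
wrist_force: [0.4, 0.2, -1.3]
width: 0.221
grip_force: 59.0
t: 17.52
tool_pos: [635.3, 212.2, 232.3]
orientation: [3.142, 0.001, -2.905]
wrist_force: [-0.0, -0.0, -1.0]
width: 0.224
grip_force: 59.0
t: 18.15
tool_pos: [635.7, 212.4, 308.8]
orientation: [3.141, 0.003, -2.905]
wrist_force: [-0.1, 0.4, -2.1]
width: 0.226
grip_force: 59.0
```

```bash
python3 -m handwheel '[{"wx":0,"wy":0,"wz":0,"x":-1,"y":0.2,"z":0,"fingers":0},{"wx":0,"wy":0,"wz":0,"x":-1,"y":0.2,"z":0,"fingers":0},{"wx":0,"wy":0,"wz":0,"x":-1,"y":0.2,"z":0,"fingers":0},{"wx":0,"wy":0,"wz":0,"x":-1,"y":0.2,"z":0,"fingers":0},{"wx":0,"wy":0,"wz":0,"x":-1,"y":0.2,"z":0,"fingers":0}]'
python3 -m handwheel '[{"wx":0,"wy":0,"wz":0,"x":-1,"y":0.2,"z":0,"fingers":0},{"wx":0,"wy":0,"wz":0,"x":-1,"y":0.2,"z":0,"fingers":0},{"wx":0,"wy":0,"wz":0,"x":-1,"y":0.2,"z":0,"fingers":0},{"wx":0,"wy":0,"wz":0,"x":-1,"y":0.2,"z":0,"fingers":0},{"wx":0,"wy":0,"wz":0,"x":-1,"y":0.2,"z":0,"fingers":0}]'
python3 -m handwheel '[{"wx":0,"wy":0,"wz":0,"x":-0.5,"y":0.9,"z":0,"fingers":0},{"wx":0,"wy":0,"wz":0,"x":-0.5,"y":0.9,"z":0,"fingers":0},{"wx":0,"wy":0,"wz":0,"x":-0.5,"y":0.9,"z":0,"fingers":0},{"wx":0,"wy":0,"wz":0,"x":-0.5,"y":0.9,"z":0,"fingers":0},{"wx":0,"wy":0,"wz":0,"x":-0.5,"y":0.9,"z":0,"fingers":0}]'
python3 -m handwheel '[{"wx":0,"wy":0,"wz":0,"x":0,"y":0.7,"z":-0.8,"fingers":0},{"wx":0,"wy":0,"wz":0,"x":0,"y":0.7,"z":-0.8,"fingers":0},{"wx":0,"wy":0,"wz":0,"x":0,"y":0,"z":-0.8,"fingers":0},{"wx":0,"wy":0,"wz":0,"x":0,"y":0,"z":-0.8,"fingers":0},{"wx":0,"wy":0,"wz":0,"x":0,"y":0,"z":-0.6,"fingers":0}]'
```

```text
t: 18.77
tool_pos: [534.1, 232.2, 306.4]
orientation: [-3.141, -0.001, -2.905]
wrist_force: [-0.1, 0.8, -1.3]
width: 0.223
grip_force: 58.9
t: 19.4
tool_pos: [433.9, 252.4, 306.9]
orientation: [-3.141, -0.001, -2.905]
wrist_force: [-0.9, -0.3, -2.2]
width: 0.226
grip_force: 58.9
t: 20.02
tool_pos: [384.2, 342.8, 307.2]
orientation: [-3.141, -0.0, -2.905]
wrist_force: [0.4, -0.1, -0.6]
width: 0.227
grip_force: 58.9
t: 20.65
tool_pos: [385.1, 369.8, 229.4]
orientation: [-3.14, -0.001, -2.905]
wrist_force: [-0.4, 0.2, -0.6]
width: 0.227
grip_force: 58.9
```

```bash
python3 -m handwheel '[{"wx":0,"wy":0,"wz":0,"x":0.9,"y":0.28,"z":0,"fingers":0},{"wx":0,"wy":0,"wz":0,"x":0.9,"y":0.28,"z":0,"fingers":0},{"wx":0,"wy":0,"wz":0,"x":0.9,"y":0.28,"z":0,"fingers":0},{"wx":0,"wy":0,"wz":0,"x":0.9,"y":0.28,"z":0,"fingers":0},{"wx":0,"wy":0,"wz":0,"x":0.9,"y":0.28,"z":0,"fingers":0}]'
python3 -m handwheel '[{"wx":0,"wy":0,"wz":0,"x":0,"y":0,"z":-0.3,"fingers":0},{"wx":0,"wy":0,"wz":0,"x":0,"y":0,"z":-0.3,"fingers":0},{"wx":0,"wy":0,"wz":0,"x":0,"y":0,"z":-0.2,"fingers":0},{"wx":0,"wy":0,"wz":0,"x":0,"y":0,"z":0,"fingers":0},{"wx":0,"wy":0,"wz":0,"x":0,"y":0,"z":0,"fingers":0}]'
```

```text
t: 21.28
tool_pos: [475.9, 398.2, 230.3]
orientation: [-3.141, -0.001, -2.905]
wrist_force: [-0.4, -0.1, -0.9]
width: 0.227
grip_force: 58.9
t: 21.9
tool_pos: [475.0, 398.3, 215.5]
orientation: [3.141, 0.0, -2.905]
wrist_force: [0.0, 0.0, -1.0]
width: 0.225
grip_force: 59.0
```

```bash
python3 -m handwheel '[{"wx":0,"wy":0,"wz":0,"x":0,"y":0,"z":-0.1,"fingers":0},{"wx":0,"wy":0,"wz":0,"x":0,"y":0,"z":-0.1,"fingers":0},{"wx":0,"wy":0,"wz":0,"x":0,"y":0,"z":0,"fingers":0},{"wx":0,"wy":0,"wz":0,"x":0,"y":0,"z":0,"fingers":0},{"wx":0,"wy":0,"wz":0,"x":0,"y":0,"z":0,"fingers":0}]'
```

```text
t: 22.52
tool_pos: [475.2, 398.3, 212.1]
orientation: [3.141, 0.001, -2.905]
wrist_force: [-1.2, -2.0, 6.1]
width: 0.224
grip_force: 59.7
```

```bash
python3 -m handwheel '[{"wx":0,"wy":0,"wz":0,"x":0,"y":0,"z":0,"fingers":0.3},{"wx":0,"wy":0,"wz":0,"x":0,"y":0,"z":0,"fingers":0.5},{"wx":0,"wy":0,"wz":0,"x":0,"y":0,"z":0,"fingers":1},{"wx":0,"wy":0,"wz":0,"x":0,"y":0,"z":0,"fingers":1},{"wx":0,"wy":0,"wz":0,"x":0,"y":0,"z":0.3,"fingers":1}]'
python3 -m handwheel '[{"wx":0,"wy":0,"wz":0,"x":0,"y":0,"z":0.8,"fingers":1},{"wx":0,"wy":0,"wz":0,"x":0,"y":0,"z":1,"fingers":1},{"wx":0,"wy":0,"wz":0,"x":0,"y":0,"z":1,"fingers":1},{"wx":0,"wy":0,"wz":0,"x":0,"y":0,"z":1,"fingers":1},{"wx":0,"wy":0,"wz":0,"x":0,"y":0,"z":1,"fingers":1}]'
python3 -m handwheel '[{"wx":0,"wy":0,"wz":0,"x":0,"y":-1,"z":0.2,"fingers":1},{"wx":0,"wy":0,"wz":0,"x":0,"y":-1,"z":0,"fingers":1},{"wx":0,"wy":0,"wz":0,"x":0,"y":-1,"z":0,"fingers":1},{"wx":0,"wy":0,"wz":0,"x":0,"y":-1,"z":0,"fingers":1},{"wx":0,"wy":0,"wz":0,"x":0,"y":-1,"z":0,"fingers":1}]'
python3 -m handwheel '[{"wx":0,"wy":0,"wz":0,"x":0,"y":-1,"z":0,"fingers":1},{"wx":0,"wy":0,"wz":0,"x":0,"y":-1,"z":0,"fingers":1},{"wx":0,"wy":0,"wz":0,"x":0,"y":-1,"z":0,"fingers":1},{"wx":0,"wy":0,"wz":0,"x":0,"y":-1,"z":0,"fingers":1},{"wx":0,"wy":0,"wz":0,"x":0,"y":-1,"z":0,"fingers":1}]'
python3 -m handwheel '[{"wx":0,"wy":0,"wz":0,"x":0,"y":-1,"z":0,"fingers":1},{"wx":0,"wy":0,"wz":0,"x":0,"y":-1,"z":0,"fingers":1},{"wx":0,"wy":0,"wz":0,"x":0,"y":-1,"z":0,"fingers":1},{"wx":0,"wy":0,"wz":0,"x":0,"y":-1,"z":0,"fingers":1},{"wx":0,"wy":0,"wz":0,"x":0,"y":-1,"z":0,"fingers":1}]'
python3 -m handwheel '[{"wx":0,"wy":0,"wz":0,"x":0.5,"y":-1,"z":0,"fingers":1},{"wx":0,"wy":0,"wz":0,"x":0.5,"y":-0.8,"z":0,"fingers":1},{"wx":0,"wy":0,"wz":0,"x":0.5,"y":0,"z":0,"fingers":1},{"wx":0,"wy":0,"wz":0,"x":0,"y":0,"z":0,"fingers":1},{"wx":0,"wy":0,"wz":0,"x":0,"y":0,"z":0,"fingers":1}]'
python3 - <<'E'
from h import *
s=manip.state();print(s["tool_pos"],s["orientation"])
b=grab("scene","s6");w=grab("wrist","w6");np.savez("w6.npz",**w);np.savez("s6.npz",**b)
W=np.zeros((384,790,3),np.uint8)
W[:,:512]=w["img"]
e=cv2.resize(b["img"][150:350,190:500],(278,180));W[:180,512:]=e
d=grab("top","t6");np.savez("t6.npz",**d);W[190:380,512:]=cv2.resize(d["img"][130:240,90:330],(278,190))
cv2.imwrite("pics/c6.png",W[:,:,::-1])
E
```

```text
t: 23.15
tool_pos: [474.9, 398.1, 217.1]
orientation: [-3.141, -0.001, -2.905]
wrist_force: [0.1, -0.1, -0.5]
width: 1.003
grip_force: 0.0
t: 23.78
tool_pos: [475.2, 398.3, 315.4]
orientation: [3.141, 0.001, -2.905]
wrist_force: [-0.0, -0.1, 0.7]
width: 0.997
grip_force: 0.0
t: 24.4
tool_pos: [475.1, 296.5, 317.1]
orientation: [-3.141, -0.0, -2.905]
wrist_force: [0.2, -0.6, 0.4]
width: 0.997
grip_force: 0.0
t: 25.02
tool_pos: [475.1, 196.9, 317.3]
orientation: [-3.142, 0.0, -2.905]
wrist_force: [-0.2, 0.1, 0.1]
width: 1.001
grip_force: 0.0
t: 25.65
tool_pos: [475.0, 96.9, 317.3]
orientation: [3.142, 0.0, -2.905]
wrist_force: [0.9, -0.9, -0.3]
width: 1.005
grip_force: 0.0
t: 26.28
tool_pos: [504.8, 63.0, 317.1]
orientation: [3.141, -0.0, -2.904]
wrist_force: [-0.5, 0.1, -0.3]
width: 1.002
grip_force: 0.0
[504.8297431   62.99252965 317.11165983] [ 3.14128618e+00 -4.89362575e-04 -2.90363434e+00]
```

View pics/c6.png

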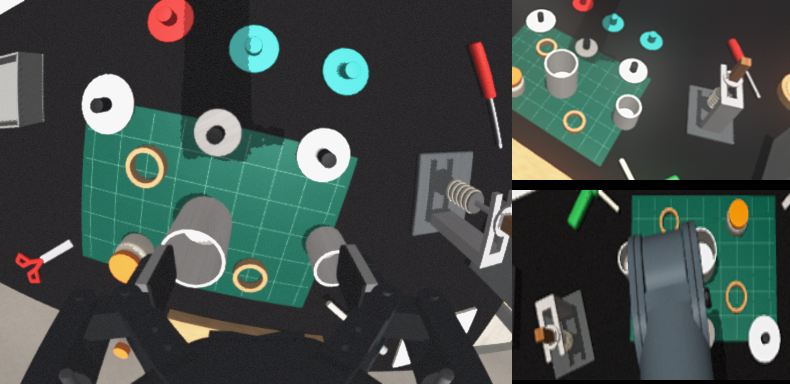

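```bash
cat >> h.py <<'E'
def disc(c,P,rad,z=11):
    # centre of a light cover disc near world point P: contour of grey light pixels, hull points cast onto plane z, circle fit
    u,v=[int(round(a)) for a in proj(c,P)];r=42;a,b=max(0,u-r),max(0,v-r)
    h=cv2.cvtColor(c["img"],cv2.COLOR_RGB2HSV)[b:v+r,a:u+r]
    m=((h[...,1]<45)&(h[...,2]>100)).astype(np.uint8)
    cs,_=cv2.findContours(m,0,cv2.CHAIN_APPROX_NONE)
    k=max(cs,key=cv2.contourArea);q=cv2.convexHull(k)[:,0]+[a,b]
    W=np.array([onz(c,p,z)[:2] for p in q],np.float32)
    (x,y),R_=cv2.minEnclosingCircle(W)
    A=np.c_[2*W,np.ones(len(W))];s=np.linalg.lstsq(A,(W**2).sum(1),rcond=None)[0]
    return np.round([s[0],s[1],np.sqrt(s[2]+s[0]**2+s[1]**2),x,y,R_],1),"exp r",rad
E
python3 - <<'E'
from h import *
for f in("w6","t6","t5","s6"):
    c=load(f+".npz")
    if f=="w6":c["fish"]=True
    print(f,"S",disc(c,[497,5,11],35),"L",disc(c,[487,-178,11],47))
c=load("w6.npz");c["fish"]=True
h=c["img"].max(2)
for n,P in(("S",[497,5,40]),("L",[487,-178,40])):
    u,v=[int(round(a)) for a in proj(c,P)];m=h[v-14:v+14,u-14:u+14]<60
    print(n,[([b[0][0]+u-14,b[0][1]+v-14],b[1]) for b in blobs(m,20)])
E
```

```text
w6 S (array([4.916e+02, 3.000e-01, 3.530e+01, 4.916e+02, 2.000e-01, 3.550e+01]), 'exp r', 35) L (array([ 481.9, -182.3,   48. ,  482.2, -182. ,   48.7]), 'exp r', 47)
t6 S (array([617. , 105.5,  47.4, 612.6, 106.5,  52.7]), 'exp r', 35) L (array([ 485.9, -178.1,   47.6,  485.8, -178.6,   48.3]), 'exp r', 47)
t5 S (array([495.5,   3.7,  34.8, 495.6,   3.5,  35.2]), 'exp r', 35) L (array([ 485.9, -178. ,   47.6,  485.8, -178.6,   48.3]), 'exp r', 47)
s6 S (array([602.2, -23.7,  66.5, 595.8, -15.6,  70.8]), 'exp r', 35) L (array([ 485.2, -178.5,   50.4,  485.9, -178.9,   51.3]), 'exp r', 47)
S [([215.5, 134.4], [4, 0, 18, 18, 224])]
L [([105.1, 104.1], [14, 3, 12, 14, 113]), ([93.6, 106.2], [6, 5, 6, 12, 39])]
```

```bash
python3 -m handwheel '[{"wx":0,"wy":0,"wz":0,"x":-0.1,"y":-0.6,"z":-0.9,"fingers":1},{"wx":0,"wy":0,"wz":0,"x":-0.1,"y":-0.6,"z":-1,"fingers":1},{"wx":0,"wy":0,"wz":0,"x":-0.1,"y":-0.6,"z":-1,"fingers":1},{"wx":0,"wy":0,"wz":0,"x":-0.1,"y":-0.6,"z":-1,"fingers":1},{"wx":0,"wy":0,"wz":0,"x":-0.1,"y":-0.6,"z":-1,"fingers":1}]'
python3 -m handwheel '[{"wx":0,"wy":0,"wz":0,"x":0,"y":0,"z":-1,"fingers":1},{"wx":0,"wy":0,"wz":0,"x":0,"y":0,"z":-1,"fingers":1},{"wx":0,"wy":0,"wz":0,"x":0,"y":0,"z":-1,"fingers":1},{"wx":0,"wy":0,"wz":0,"x":0,"y":0,"z":-1,"fingers":1},{"wx":0,"wy":0,"wz":0,"x":0,"y":0,"z":0,"fingers":1}]'
python3 - <<'E'
from h import *
s=manip.state();print(s["tool_pos"],s["orientation"])
w=grab("wrist","w7");np.savez("w7.npz",**w)
print(disc(w,[494.5,3,11],35),proj(w,[494.5,3,45]),proj(w,[494.5,3,11]))
E
```

```text
t: 27.05
tool_pos: [495.0, 2.2, 218.8]
orientation: [3.142, 0.0, -2.904]
wrist_force: [0.6, -0.9, 0.0]
width: 0.998
grip_force: 0.0
t: 27.68
tool_pos: [494.3, 2.5, 138.4]
orientation: [3.141, -0.002, -2.904]
wrist_force: [-0.3, 0.3, -0.1]
width: 0.999
grip_force: 0.0
[494.29084885   2.51135178 138.41012358] [ 3.14118174e+00 -2.47596476e-03 -2.90417678e+00]
(array([491.8,   0.5,  34.8, 491.7,   0.5,  35.1]), 'exp r', 35) [258.30832998 204.60883873] [258.0344814  190.57757115]
```

View pics/w7.png

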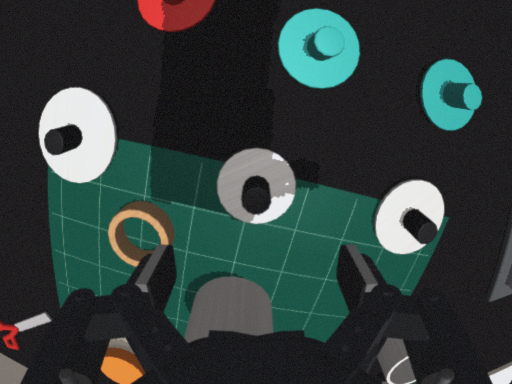

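```bash
python3 -m handwheel '[{"wx":0,"wy":0,"wz":0,"x":-0.07,"y":0,"z":-1,"fingers":1},{"wx":0,"wy":0,"wz":0,"x":0,"y":0,"z":-1,"fingers":1},{"wx":0,"wy":0,"wz":0,"x":0,"y":0,"z":-1,"fingers":1},{"wx":0,"wy":0,"wz":0,"x":0,"y":0,"z":-1,"fingers":1},{"wx":0,"wy":0,"wz":0,"x":0,"y":0,"z":-0.8,"fingers":1}]' 50
python3 -m handwheel '[{"wx":0,"wy":0,"wz":0,"x":0,"y":0,"z":-0.1,"fingers":0.6},{"wx":0,"wy":0,"wz":0,"x":0,"y":0,"z":0,"fingers":0.4},{"wx":0,"wy":0,"wz":0,"x":0,"y":0,"z":0,"fingers":0},{"wx":0,"wy":0,"wz":0,"x":0,"y":0,"z":0,"fingers":0},{"wx":0,"wy":0,"wz":0,"x":0,"y":0,"z":0,"fingers":0}]'
python3 -m handwheel '[{"wx":0,"wy":0,"wz":0,"x":0,"y":0,"z":0,"fingers":0},{"wx":0,"wy":0,"wz":0,"x":0,"y":0,"z":0.5,"fingers":0},{"wx":0,"wy":0,"wz":0,"x":0,"y":0,"z":1,"fingers":0},{"wx":0,"wy":0,"wz":0,"x":0,"y":0,"z":1,"fingers":0},{"wx":0,"wy":0,"wz":0,"x":0,"y":0,"z":1,"fingers":0}]'
python3 -m handwheel '[{"wx":0,"wy":0,"wz":0,"x":0,"y":0,"z":1,"fingers":0},{"wx":0,"wy":0,"wz":0,"x":0,"y":0,"z":1,"fingers":0},{"wx":0,"wy":0,"wz":0,"x":0,"y":0,"z":1,"fingers":0},{"wx":0,"wy":0,"wz":0,"x":0,"y":0,"z":1,"fingers":0},{"wx":0,"wy":0,"wz":0,"x":0,"y":0,"z":1,"fingers":0}]'
```

```text
t: 28.35
tool_pos: [494.5, 2.4, 43.6]
orientation: [-3.141, 0.001, -2.905]
wrist_force: [0.5, 0.4, -0.1]
width: 1.003
grip_force: 0.0
t: 28.98
tool_pos: [494.2, 2.3, 42.2]
orientation: [-3.141, 0.001, -2.905]
wrist_force: [-1.2, 0.8, 6.9]
width: 0.263
grip_force: 48.6
t: 29.6
tool_pos: [493.7, 2.2, 112.6]
orientation: [-3.142, 0.0, -2.905]
wrist_force: [0.9, 0.9, -0.7]
width: 0.261
grip_force: 49.0
t: 30.22
tool_pos: [493.4, 2.1, 212.7]
orientation: [-3.142, 0.0, -2.905]
wrist_force: [0.6, -0.1, -1.5]
width: 0.267
grip_force: 49.0
```

```bash
python3 -m handwheel '[{"wx":0,"wy":0,"wz":0,"x":0.63,"y":0.95,"z":0,"fingers":0},{"wx":0,"wy":0,"wz":0,"x":0.63,"y":0.95,"z":0,"fingers":0},{"wx":0,"wy":0,"wz":0,"x":0.63,"y":0.95,"z":0,"fingers":0},{"wx":0,"wy":0,"wz":0,"x":0.63,"y":0.95,"z":0,"fingers":0},{"wx":0,"wy":0,"wz":0,"x":0.63,"y":0.95,"z":0,"fingers":0}]'
python3 -m handwheel '[{"wx":0,"wy":0,"wz":0,"x":0.63,"y":0.95,"z":0,"fingers":0},{"wx":0,"wy":0,"wz":0,"x":0.63,"y":0.95,"z":0,"fingers":0},{"wx":0,"wy":0,"wz":0,"x":0.63,"y":0.95,"z":0,"fingers":0},{"wx":0,"wy":0,"wz":0,"x":0.63,"y":0.95,"z":0,"fingers":0},{"wx":0,"wy":0,"wz":0,"x":0.63,"y":0.95,"z":0,"fingers":0}]'
python3 -m handwheel '[{"wx":0,"wy":0,"wz":0,"x":0.68,"y":0.97,"z":0,"fingers":0},{"wx":0,"wy":0,"wz":0,"x":0,"y":0,"z":0,"fingers":0},{"wx":0,"wy":0,"wz":0,"x":0,"y":0,"z":0,"fingers":0},{"wx":0,"wy":0,"wz":0,"x":0,"y":0,"z":0,"fingers":0},{"wx":0,"wy":0,"wz":0,"x":0,"y":0,"z":0,"fingers":0}]'
python3 - <<'E'
from h import *
s=manip.state();print(s["tool_pos"],s["orientation"])
b=grab("scene","s8");w=grab("wrist","w8");np.savez("w8.npz",**w);np.savez("s8.npz",**b)
W=np.zeros((480,800,3),np.uint8)
W[:,:400]=cv2.resize(w["img"][120:300,176:326],(400,480),interpolation=2)
W[:400,410:790]=cv2.resize(b["img"][195:315,270:384],(380,400),interpolation=2)
cv2.imwrite("pics/c8.png",W[:,:,::-1])
E
```

```text
t: 30.85
tool_pos: [557.4, 98.9, 210.7]
orientation: [-3.142, -0.001, -2.904]
wrist_force: [0.5, -0.7, -1.7]
width: 0.261
grip_force: 49.0
t: 31.48
tool_pos: [620.2, 194.0, 210.5]
orientation: [-3.141, -0.001, -2.904]
wrist_force: [0.8, 0.5, -0.3]
width: 0.262
grip_force: 49.0
t: 32.1
tool_pos: [633.3, 211.1, 211.5]
orientation: [-3.141, 0.0, -2.905]
wrist_force: [0.6, 0.8, -1.4]
width: 0.264
grip_force: 49.0
[633.26094106 211.11116478 211.45009628] [-3.14143406e+00  2.86633837e-05 -2.90548846e+00]
```

View pics/c8.png

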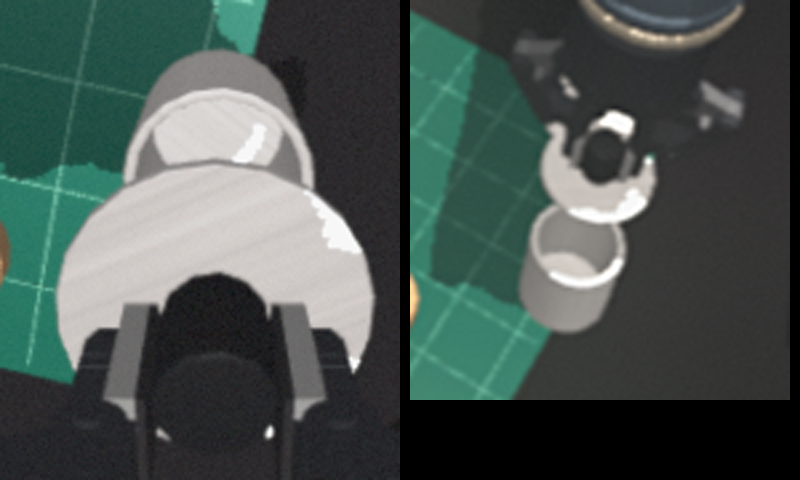

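```bash
python3 - <<'E'
from h import *
w=load("w8.npz");w["T"]=w["hand_eye"];w["fish"]=True
f=lambda x,y:(176+x/2.667,120+y/2.667)
a=onz(w,f(215,160),31);b=onz(w,f(219,89),129.5);print(a,b)
l=onz(w,f(57,290),31);r=onz(w,f(374,290),31);print("cover l r",l,r)
l2=onz(w,f(124,175),129.5);r2=onz(w,f(314,178),129.5);print("pot l r",l2,r2)
s=load("s8.npz");g=lambda x,y:(270+(x-410)*.3,195+y*.3)
print("pot scene",onz(s,g(578,244),82),"cover scene",onz(s,g(599,166),211.5-31))
E
```

```text
[38.18136799 -1.02561435 31.        ] [ 32.4036878    0.39925318 129.5       ]
cover l r [  8.94307173 -35.17750823  31.        ] [ 8.92261462 33.39226014 31.        ]
pot l r [  3.31106096 -31.2380459  129.5       ] [  2.25300158  32.2226947  129.5       ]
pot scene [636.45719158 215.08802543  82.        ] cover scene [631.43241735 211.87936125 180.5       ]
```

```bash
python3 -m handwheel '[{"wx":0,"wy":0,"wz":0,"x":0.16,"y":0.12,"z":-1,"fingers":0},{"wx":0,"wy":0,"wz":0,"x":0,"y":0,"z":-1,"fingers":0},{"wx":0,"wy":0,"wz":0,"x":0,"y":0,"z":-1,"fingers":0},{"wx":0,"wy":0,"wz":0,"x":0,"y":0,"z":-0.8,"fingers":0},{"wx":0,"wy":0,"wz":0,"x":0,"y":0,"z":-0.2,"fingers":0}]'
python3 -m handwheel '[{"wx":0,"wy":0,"wz":0,"x":0,"y":0,"z":0,"fingers":0},{"wx":0,"wy":0,"wz":0,"x":0,"y":0,"z":0,"fingers":0},{"wx":0,"wy":0,"wz":0,"x":0,"y":0,"z":0,"fingers":0},{"wx":0,"wy":0,"wz":0,"x":0,"y":0,"z":0,"fingers":0},{"wx":0,"wy":0,"wz":0,"x":0,"y":0,"z":0,"fingers":0}]'
python3 - <<'E'
from h import *
s=manip.state();print(s["tool_pos"],s["orientation"])
b=grab("scene","s9");w=grab("wrist","w9");np.savez("w9.npz",**w);np.savez("s9.npz",**b)
W=np.zeros((480,800,3),np.uint8)
W[:,:400]=cv2.resize(w["img"][120:300,176:326],(400,480),interpolation=2)
W[:400,410:790]=cv2.resize(b["img"][215:335,270:384],(380,400),interpolation=2)
cv2.imwrite("pics/c9.png",W[:,:,::-1])
E
```

```text
t: 32.83
tool_pos: [635.8, 213.9, 129.4]
orientation: [-3.141, -0.002, -2.905]
wrist_force: [-0.2, 0.7, -1.1]
width: 0.259
grip_force: 49.0
t: 33.45
tool_pos: [636.6, 214.1, 131.5]
orientation: [3.142, 0.0, -2.905]
wrist_force: [-0.8, 1.0, -0.6]
width: 0.261
grip_force: 49.0
[636.5773922  214.07211303 131.46577224] [ 3.14155118e+00  2.43007727e-04 -2.90474086e+00]
```

View pics/c9.png

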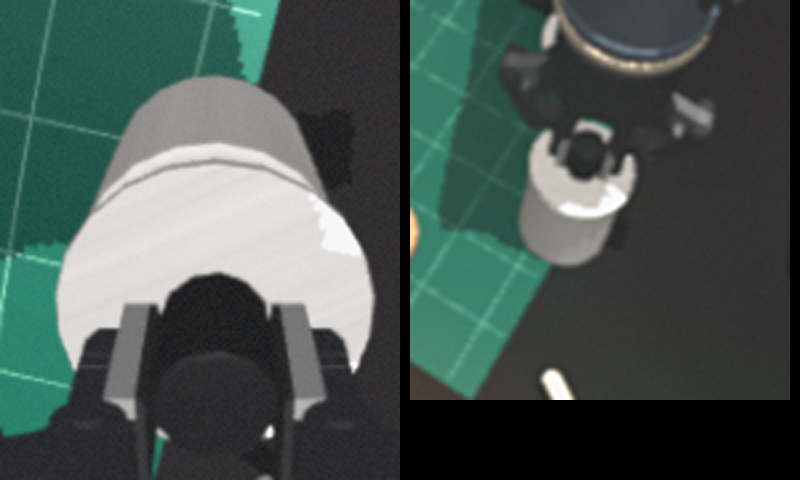

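```bash
python3 - <<'E'
from h import *
w=load("w9.npz");w["T"]=w["hand_eye"];w["fish"]=True
f=lambda x,y:(176+x/2.667,120+y/2.667)
print("cover x",onz(w,f(215,160),31)-[35,0,0]);print("pot x",onz(w,f(217,143),49.5)-[32,0,0])
for x,y in((110,183),(300,177)):
    p=onz(w,f(x,y),49.5);print("rim edge",p, np.hypot(p[0],p[1]))
s=load("s9.npz");g=lambda x,y:(270+(x-410)*.3,215+y*.3)
P=[]
for c,z in (((636.5,214,0),0),): pass
from scipy.optimize import least_squares
# pot underside/side limbs in scene: left & right limb, bottom arc
for x,y in((566,266),):print("pot bottom near edge",onz(s,g(x,y),0))
print("limb mid", onz(s,g((521+612)/2,235),20))
E
```

```text
cover x [ 3.18202332 -1.02429353 31.        ]
pot x [ 4.57413812 -0.55192489 49.5       ]
rim edge [ 27.16135718 -24.96049776  49.5       ] 36.88855882061048
rim edge [28.592598   18.32226374 49.5       ] 33.95941708677504
pot bottom near edge [662.06478766 231.32959889   0.        ]
limb mid [649.88528594 222.42290602  20.        ]
```

```bash
python3 -m handwheel '[{"wx":0,"wy":0,"wz":0,"x":-0.05,"y":-0.03,"z":-0.2,"fingers":0},{"wx":0,"wy":0,"wz":0,"x":0,"y":0,"z":-0.2,"fingers":0},{"wx":0,"wy":0,"wz":0,"x":0,"y":0,"z":-0.1,"fingers":0},{"wx":0,"wy":0,"wz":0,"x":0,"y":0,"z":0,"fingers":0},{"wx":0,"wy":0,"wz":0,"x":0,"y":0,"z":0,"fingers":0}]'
```

```text
t: 34.17
tool_pos: [635.6, 213.4, 121.3]
orientation: [-3.142, 0.0, -2.905]
wrist_force: [0.3, -0.2, -1.2]
width: 0.264
grip_force: 49.0
```

```bash
python3 -m handwheel '[{"wx":0,"wy":0,"wz":0,"x":0,"y":0,"z":-0.1,"fingers":0},{"wx":0,"wy":0,"wz":0,"x":0,"y":0,"z":-0.07,"fingers":0},{"wx":0,"wy":0,"wz":0,"x":0,"y":0,"z":0,"fingers":0},{"wx":0,"wy":0,"wz":0,"x":0,"y":0,"z":0,"fingers":0},{"wx":0,"wy":0,"wz":0,"x":0,"y":0,"z":0,"fingers":0}]'
```

```text
t: 34.8
tool_pos: [635.7, 213.5, 118.4]
orientation: [3.141, 0.001, -2.905]
wrist_force: [-2.7, -0.5, 4.7]
width: 0.258
grip_force: 49.6
```

```bash
python3 -m handwheel '[{"wx":0,"wy":0,"wz":0,"x":0,"y":0,"z":0,"fingers":0.35},{"wx":0,"wy":0,"wz":0,"x":0,"y":0,"z":0,"fingers":0.6},{"wx":0,"wy":0,"wz":0,"x":0,"y":0,"z":0,"fingers":1},{"wx":0,"wy":0,"wz":0,"x":0,"y":0,"z":0.5,"fingers":1},{"wx":0,"wy":0,"wz":0,"x":0,"y":0,"z":1,"fingers":1}]'
python3 -m handwheel '[{"wx":0,"wy":0,"wz":0,"x":0,"y":0,"z":1,"fingers":1},{"wx":0,"wy":0,"wz":0,"x":0,"y":0,"z":1,"fingers":1},{"wx":0,"wy":0,"wz":0,"x":-0.37,"y":-0.5,"z":1,"fingers":1},{"wx":0,"wy":0,"wz":0,"x":-0.37,"y":-1,"z":0.5,"fingers":1},{"wx":0,"wy":0,"wz":0,"x":-0.37,"y":-1,"z":0,"fingers":1}]'
python3 -m handwheel '[{"wx":0,"wy":0,"wz":0,"x":-0.37,"y":-1,"z":0,"fingers":1},{"wx":0,"wy":0,"wz":0,"x":-0.37,"y":-1,"z":0,"fingers":1},{"wx":0,"wy":0,"wz":0,"x":-0.37,"y":-1,"z":0,"fingers":1},{"wx":0,"wy":0,"wz":0,"x":-0.37,"y":-1,"z":0,"fingers":1},{"wx":0,"wy":0,"wz":0,"x":-0.37,"y":-1,"z":0,"fingers":1}]'
python3 -m handwheel '[{"wx":0,"wy":0,"wz":0,"x":-0.37,"y":-1,"z":0,"fingers":1},{"wx":0,"wy":0,"wz":0,"x":-0.37,"y":-1,"z":0,"fingers":1},{"wx":0,"wy":0,"wz":0,"x":-0.37,"y":-1,"z":0,"fingers":1},{"wx":0,"wy":0,"wz":0,"x":-0.37,"y":-1,"z":0,"fingers":1},{"wx":0,"wy":0,"wz":0,"x":-0.37,"y":-1,"z":0,"fingers":1}]'
python3 -m handwheel '[{"wx":0,"wy":0,"wz":0,"x":-0.37,"y":-1,"z":0,"fingers":1},{"wx":0,"wy":0,"wz":0,"x":-0.37,"y":-1,"z":0,"fingers":1},{"wx":0,"wy":0,"wz":0,"x":-0.37,"y":-1,"z":0,"fingers":1},{"wx":0,"wy":0,"wz":0,"x":-0.37,"y":-1,"z":0,"fingers":1},{"wx":0,"wy":0,"wz":0,"x":-0.37,"y":-1,"z":0,"fingers":1}]'
python3 -m handwheel '[{"wx":0,"wy":0,"wz":0,"x":-0.37,"y":-1,"z":0,"fingers":1},{"wx":0,"wy":0,"wz":0,"x":-0.37,"y":-0.6,"z":0,"fingers":1},{"wx":0,"wy":0,"wz":0,"x":0,"y":0,"z":0,"fingers":1},{"wx":0,"wy":0,"wz":0,"x":0,"y":0,"z":0,"fingers":1},{"wx":0,"wy":0,"wz":0,"x":0,"y":0,"z":0,"fingers":1}]'
python3 - <<'E'
from h import *
s=manip.state();print(s["tool_pos"],s["orientation"])
b=grab("scene","s10");w=grab("wrist","w10");d=grab("top","t10")
for n,c in(("w10",w),("s10",b),("t10",d)): np.savez(n+".npz",**c); print(n,disc(c,[486,-178,11],47))
W=np.zeros((384,790,3),np.uint8)
W[:,:512]=w["img"]
W[:190,512:]=cv2.resize(b["img"][150:350,190:482],(278,190))
W[194:384,512:]=cv2.resize(d["img"][130:240,90:330],(278,190))
cv2.imwrite("pics/c10.png",W[:,:,::-1])
E
```

```text
t: 35.42
tool_pos: [635.2, 213.3, 148.0]
orientation: [-3.141, -0.001, -2.905]
wrist_force: [0.0, -0.1, -0.3]
width: 1.002
grip_force: 0.0
t: 36.05
tool_pos: [612.9, 161.2, 218.7]
orientation: [-3.141, 0.001, -2.906]
wrist_force: [-0.8, 0.2, -0.5]
width: 0.997
grip_force: 0.0
t: 36.67
tool_pos: [575.8, 62.1, 217.8]
orientation: [-3.142, -0.0, -2.905]
wrist_force: [-0.9, -0.4, 0.0]
width: 1.001
grip_force: 0.0
t: 37.3
tool_pos: [538.8, -37.9, 217.9]
orientation: [-3.142, 0.0, -2.905]
wrist_force: [-0.5, -0.4, 0.5]
width: 0.999
grip_force: 0.0
t: 37.92
tool_pos: [501.7, -137.8, 217.9]
orientation: [-3.142, -0.0, -2.905]
wrist_force: [0.1, -0.8, -0.4]
width: 1.001
grip_force: 0.0
t: 38.55
tool_pos: [487.9, -167.7, 217.8]
orientation: [3.141, 0.0, -2.903]
wrist_force: [0.9, -0.1, 0.5]
width: 1.003
grip_force: 0.0
[ 487.93414805 -167.70006371  217.83754167] [ 3.14132237e+00  2.00998544e-04 -2.90340472e+00]
w10 (array([ 482. , -182. ,   47.3,  481.9, -181.9,   47.6]), 'exp r', 47)
s10 (array([ 486. , -178. ,   49.3,  485.9, -178.2,   50.4]), 'exp r', 47)
t10 (array([ 465.9, -168.5,   29.5,  464.3, -167.3,   33. ]), 'exp r', 47)
```

View pics/c10.png

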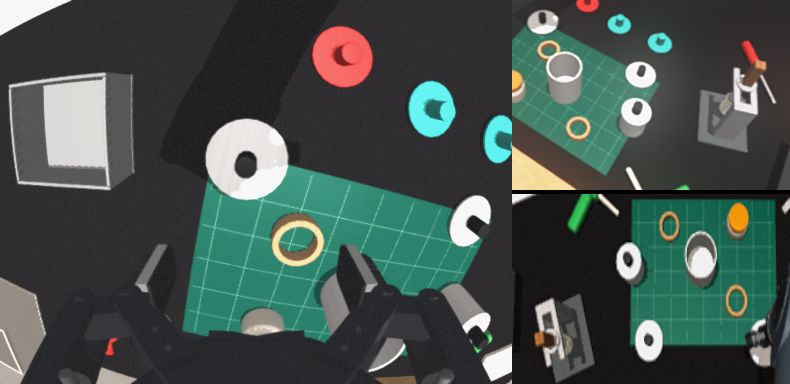

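```bash
python3 -m handwheel '[{"wx":0,"wy":0,"wz":0,"x":-0.22,"y":-0.62,"z":-1,"fingers":1},{"wx":0,"wy":0,"wz":0,"x":0,"y":0,"z":-1,"fingers":1},{"wx":0,"wy":0,"wz":0,"x":0,"y":0,"z":-1,"fingers":1},{"wx":0,"wy":0,"wz":0,"x":0,"y":0,"z":-1,"fingers":1},{"wx":0,"wy":0,"wz":0,"x":0,"y":0,"z":-1,"fingers":1}]' 50
python3 -m handwheel '[{"wx":0,"wy":0,"wz":0,"x":0,"y":0,"z":-1,"fingers":1},{"wx":0,"wy":0,"wz":0,"x":0,"y":0,"z":-1,"fingers":1},{"wx":0,"wy":0,"wz":0,"x":0,"y":0,"z":-1,"fingers":1},{"wx":0,"wy":0,"wz":0,"x":0,"y":0,"z":-0.75,"fingers":1},{"wx":0,"wy":0,"wz":0,"x":0,"y":0,"z":0,"fingers":1}]'
python3 -m handwheel '[{"wx":0,"wy":0,"wz":0,"x":0,"y":0,"z":0,"fingers":0.6},{"wx":0,"wy":0,"wz":0,"x":0,"y":0,"z":0,"fingers":0.4},{"wx":0,"wy":0,"wz":0,"x":0,"y":0,"z":0,"fingers":0},{"wx":0,"wy":0,"wz":0,"x":0,"y":0,"z":0,"fingers":0},{"wx":0,"wy":0,"wz":0,"x":0,"y":0,"z":0,"fingers":0}]'
python3 -m handwheel '[{"wx":0,"wy":0,"wz":0,"x":0,"y":0,"z":0,"fingers":0},{"wx":0,"wy":0,"wz":0,"x":0,"y":0,"z":0.5,"fingers":0},{"wx":0,"wy":0,"wz":0,"x":0,"y":0,"z":1,"fingers":0},{"wx":0,"wy":0,"wz":0,"x":0,"y":0,"z":1,"fingers":0},{"wx":0,"wy":0,"wz":0,"x":0,"y":0,"z":1,"fingers":0}]'
python3 -m handwheel '[{"wx":0,"wy":0,"wz":0,"x":0,"y":0,"z":1,"fingers":0},{"wx":0,"wy":0,"wz":0,"x":0,"y":0,"z":1,"fingers":0},{"wx":0,"wy":0,"wz":0,"x":0,"y":0,"z":1,"fingers":0},{"wx":0,"wy":0,"wz":0,"x":0,"y":0,"z":1,"fingers":0},{"wx":0,"wy":0,"wz":0,"x":0,"y":0,"z":1,"fingers":0}]'
```

```text
t: 39.33
tool_pos: [483.4, -180.7, 117.3]
orientation: [-3.142, 0.0, -2.904]
wrist_force: [0.8, -0.9, -0.5]
width: 0.999
grip_force: 0.0
t: 39.95
tool_pos: [482.7, -180.7, 42.0]
orientation: [3.141, -0.002, -2.905]
wrist_force: [0.3, 0.2, 0.4]
width: 1.0
grip_force: 0.0
t: 40.58
tool_pos: [483.4, -181.1, 43.5]
orientation: [-3.141, 0.001, -2.905]
wrist_force: [-0.3, 1.0, 6.2]
width: 0.265
grip_force: 48.7
t: 41.2
tool_pos: [483.0, -180.9, 114.1]
orientation: [-3.142, 0.0, -2.905]
wrist_force: [0.2, -0.5, -1.3]
width: 0.266
grip_force: 49.0
t: 41.82
tool_pos: [482.8, -180.9, 214.1]
orientation: [-3.142, 0.0, -2.905]
wrist_force: [0.8, -0.4, -1.8]
width: 0.265
grip_force: 49.0
```

```bash
python3 -m handwheel '[{"wx":0,"wy":0,"wz":0,"x":0.79,"y":0.95,"z":0.5,"fingers":0},{"wx":0,"wy":0,"wz":0,"x":0.79,"y":0.95,"z":0.5,"fingers":0},{"wx":0,"wy":0,"wz":0,"x":0.79,"y":0.95,"z":0.5,"fingers":0},{"wx":0,"wy":0,"wz":0,"x":0.79,"y":0.95,"z":0.2,"fingers":0},{"wx":0,"wy":0,"wz":0,"x":0.79,"y":0.95,"z":0,"fingers":0}]'
python3 -m handwheel '[{"wx":0,"wy":0,"wz":0,"x":0.79,"y":0.95,"z":0,"fingers":0},{"wx":0,"wy":0,"wz":0,"x":0.79,"y":0.95,"z":0,"fingers":0},{"wx":0,"wy":0,"wz":0,"x":0.79,"y":0.95,"z":0,"fingers":0},{"wx":0,"wy":0,"wz":0,"x":0.79,"y":0.95,"z":0,"fingers":0},{"wx":0,"wy":0,"wz":0,"x":0.79,"y":0.95,"z":0,"fingers":0}]'
python3 -m handwheel '[{"wx":0,"wy":0,"wz":0,"x":0,"y":0,"z":0,"fingers":0},{"wx":0,"wy":0,"wz":0,"x":0,"y":0,"z":0,"fingers":0},{"wx":0,"wy":0,"wz":0,"x":0,"y":0,"z":0,"fingers":0},{"wx":0,"wy":0,"wz":0,"x":0,"y":0,"z":0,"fingers":0},{"wx":0,"wy":0,"wz":0,"x":0,"y":0,"z":0,"fingers":0}]'
python3 - <<'E'
from h import *
s=manip.state();print(s["tool_pos"],s["orientation"])
b=grab("scene","s11");w=grab("wrist","w11");np.savez("w11.npz",**w);np.savez("s11.npz",**b)
W=np.zeros((480,800,3),np.uint8)
W[:,:400]=cv2.resize(w["img"][120:300,181:331],(400,480),interpolation=2)
W[:400,410:790]=cv2.resize(b["img"][150:270,190:304],(380,400),interpolation=2)
cv2.imwrite("pics/c11.png",W[:,:,::-1])
E
```

```text
t: 42.45
tool_pos: [562.6, -85.3, 247.6]
orientation: [-3.141, 0.001, -2.905]
wrist_force: [-0.3, 0.0, -1.3]
width: 0.256
grip_force: 49.0
t: 43.08
tool_pos: [642.0, 10.3, 246.5]
orientation: [-3.142, -0.001, -2.905]
wrist_force: [0.2, -0.1, -2.4]
width: 0.263
grip_force: 49.0
t: 43.7
tool_pos: [641.0, 8.7, 247.1]
orientation: [-3.142, 0.0, -2.905]
wrist_force: [-0.3, -0.8, -1.3]
width: 0.26
grip_force: 49.1
[641.03536562   8.67780005 247.05671146] [-3.14152381e+00  1.52640377e-04 -2.90529750e+00]
```

View pics/c11.png

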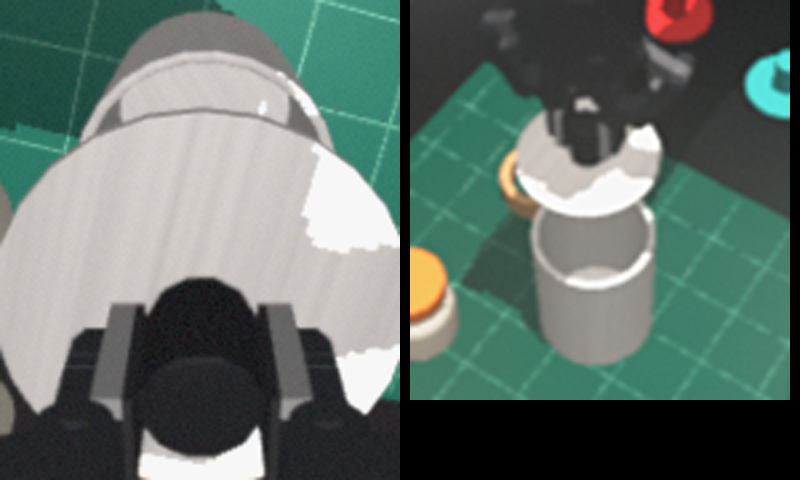

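```bash
python3 - <<'E'
from h import *
w=load("w11.npz");w["T"]=w["hand_eye"];w["fish"]=True
f=lambda x,y:(181+x/2.667,120+y/2.667)
def fit(pts,z,r):
    W=np.array([onz(w,f(*p),z)[:2] for p in pts])
    from scipy.optimize import least_squares
    s=least_squares(lambda c:np.hypot(*(W-c).T)-r,[0,0]);return s.x.round(2),s.fun.round(2)
print("cover",fit([(203,110),(120,128),(285,130),(0,250),(395,225)],32,47))
print("pot",fit([(208,52),(130,80),(80,140),(285,80),(333,145)],127,44))
b=load("s11.npz");g=lambda x,y:(190+(x-410)*.3,150+y*.3)
# near edges: circle fit in scene too
def fs(pts,z,r,x0):
    W=np.array([onz(b,g(*p),z)[:2] for p in pts])
    from scipy.optimize import least_squares
    s=least_squares(lambda c:np.hypot(*(W-c).T)-r,x0);return s.x.round(2),s.fun.round(2)
print("scene cover",fs([(516,165),(661,160),(588,216),(545,205),(635,203)],247-32,47,[641,9]))
print("scene pot",fs([(530,240),(655,238),(592,288),(555,276),(635,275)],120,44,[641,9]))
E
```

```text
cover (array([ 0.63, -0.89]), array([ 0.61, -0.05, -0.42, -0.27, -0.14]))
pot (array([0.16, 0.61]), array([ 0.73, -0.72,  0.26, -0.27, -0.02]))
scene cover (array([644.05,  12.49]), array([ 0.29, -0.08, -0.29, -0.13,  0.46]))
scene pot (array([642.88,  12.99]), array([ 0.84, -0.17,  0.03, -0.85,  0.75]))
```

```bash
python3 -m handwheel '[{"wx":0,"wy":0,"wz":0,"x":-0.02,"y":0.06,"z":-0.9,"fingers":0},{"wx":0,"wy":0,"wz":0,"x":0,"y":0,"z":-1,"fingers":0},{"wx":0,"wy":0,"wz":0,"x":0,"y":0,"z":-1,"fingers":0},{"wx":0,"wy":0,"wz":0,"x":0,"y":0,"z":-0.8,"fingers":0},{"wx":0,"wy":0,"wz":0,"x":0,"y":0,"z":-0.2,"fingers":0}]'
python3 -m handwheel '[{"wx":0,"wy":0,"wz":0,"x":0,"y":0,"z":0,"fingers":0},{"wx":0,"wy":0,"wz":0,"x":0,"y":0,"z":-0.1,"fingers":0},{"wx":0,"wy":0,"wz":0,"x":0,"y":0,"z":-0.15,"fingers":0},{"wx":0,"wy":0,"wz":0,"x":0,"y":0,"z":0,"fingers":0},{"wx":0,"wy":0,"wz":0,"x":0,"y":0,"z":0,"fingers":0}]'
```

```text
t: 44.42
tool_pos: [640.3, 10.2, 167.9]
orientation: [3.141, -0.002, -2.905]
wrist_force: [-0.0, -0.6, -1.9]
width: 0.263
grip_force: 49.1
t: 45.05
tool_pos: [640.8, 10.2, 164.0]
orientation: [-3.142, 0.0, -2.905]
wrist_force: [-0.5, -1.1, -1.7]
width: 0.262
grip_force: 49.1
```

```bash
python3 -m handwheel '[{"wx":0,"wy":0,"wz":0,"x":0,"y":0,"z":-0.1,"fingers":0},{"wx":0,"wy":0,"wz":0,"x":0,"y":0,"z":-0.1,"fingers":0},{"wx":0,"wy":0,"wz":0,"x":0,"y":0,"z":0,"fingers":0},{"wx":0,"wy":0,"wz":0,"x":0,"y":0,"z":0,"fingers":0},{"wx":0,"wy":0,"wz":0,"x":0,"y":0,"z":0,"fingers":0}]'
python3 -m handwheel '[{"wx":0,"wy":0,"wz":0,"x":0,"y":0,"z":-0.1,"fingers":0},{"wx":0,"wy":0,"wz":0,"x":0,"y":0,"z":-0.05,"fingers":0},{"wx":0,"wy":0,"wz":0,"x":0,"y":0,"z":0,"fingers":0},{"wx":0,"wy":0,"wz":0,"x":0,"y":0,"z":0,"fingers":0},{"wx":0,"wy":0,"wz":0,"x":0,"y":0,"z":0,"fingers":0}]'
```

```text
t: 45.68
tool_pos: [640.8, 10.2, 159.9]
orientation: [-3.142, 0.0, -2.905]
wrist_force: [0.6, 0.2, -1.6]
width: 0.263
grip_force: 49.1
t: 46.3
tool_pos: [640.8, 10.2, 157.6]
orientation: [-3.142, 0.001, -2.905]
wrist_force: [-2.5, 0.3, 5.3]
width: 0.26
grip_force: 49.9
```

Seated, with contact at the expected height. I'll release, withdraw and check numerically.

```bash
python3 -m handwheel '[{"wx":0,"wy":0,"wz":0,"x":0,"y":0,"z":0,"fingers":0.35},{"wx":0,"wy":0,"wz":0,"x":0,"y":0,"z":0,"fingers":0.6},{"wx":0,"wy":0,"wz":0,"x":0,"y":0,"z":0,"fingers":1},{"wx":0,"wy":0,"wz":0,"x":0,"y":0,"z":0.5,"fingers":1},{"wx":0,"wy":0,"wz":0,"x":0,"y":0,"z":1,"fingers":1}]'
python3 -m handwheel '[{"wx":0,"wy":0,"wz":0,"x":0,"y":0,"z":1,"fingers":1},{"wx":0,"wy":0,"wz":0,"x":0,"y":0,"z":1,"fingers":1},{"wx":0,"wy":0,"wz":0,"x":0,"y":0,"z":1,"fingers":1},{"wx":0,"wy":0,"wz":0,"x":0,"y":-0.5,"z":1,"fingers":1},{"wx":0,"wy":0,"wz":0,"x":0,"y":-1,"z":1,"fingers":1}]'
python3 -m handwheel '[{"wx":0,"wy":0,"wz":0,"x":0,"y":-1,"z":0,"fingers":1},{"wx":0,"wy":0,"wz":0,"x":0,"y":-1,"z":0,"fingers":1},{"wx":0,"wy":0,"wz":0,"x":0,"y":-1,"z":0,"fingers":1},{"wx":0,"wy":0,"wz":0,"x":0,"y":-1,"z":0,"fingers":1},{"wx":0,"wy":0,"wz":0,"x":0,"y":-1,"z":0,"fingers":1}]'
python3 -m handwheel '[{"wx":0,"wy":0,"wz":0,"x":-0.5,"y":-1,"z":0,"fingers":1},{"wx":0,"wy":0,"wz":0,"x":-0.5,"y":-1,"z":0,"fingers":1},{"wx":0,"wy":0,"wz":0,"x":0,"y":-1,"z":0,"fingers":1},{"wx":0,"wy":0,"wz":0,"x":0,"y":0,"z":0,"fingers":1},{"wx":0,"wy":0,"wz":0,"x":0,"y":0,"z":0,"fingers":1}]'
python3 - <<'E'
from h import *
b=grab("scene","s12");d=grab("top","t12");np.savez("s12.npz",**b);np.savez("t12.npz",**d)
for n,P,h,r in(("L",(642,11),125,47),("S",(634.5,213),87,35)):
    for k,c in(("top",d),("scene",b)):
        # disc only: brightest part, seen over the wall
        u,v=[int(round(a)) for a in proj(c,[*P,h])];q=27
        hs=cv2.cvtColor(c["img"],cv2.COLOR_RGB2HSV)[v-q:v+q,u-q:u+q]
        m=((hs[...,1]<45)&(hs[...,2]>190)).astype(np.uint8)
        k2=max(cv2.findContours(m,0,cv2.CHAIN_APPROX_NONE)[0],key=cv2.contourArea)
        W=np.array([onz(c,p+[u-q,v-q],h)[:2] for p in cv2.convexHull(k2)[:,0]])
        A=np.c_[2*W,np.ones(len(W))];s=np.linalg.lstsq(A,(W**2).sum(1),rcond=None)[0];R_=np.sqrt(s[2]+s[0]**2+s[1]**2)
        print(n,k,s[:2].round(1),"r",R_.round(1),"exp",r,"resid",np.abs(np.hypot(*(W-s[:2]).T)-R_).max().round(1))
for k,c,P in(("scene",b,(450,217)),("top",d,(114,215))):
    hs=cv2.cvtColor(c["img"],cv2.COLOR_RGB2HSV);m=(hs[...,0]>5)&(hs[...,0]<18)&(hs[...,1]>110)&(hs[...,2]>60)
    print("handle",k,[x for x in blobs(m,15) if abs(x[0][0]-P[0])<25 and abs(x[0][1]-P[1])<25])
E
```

```text
t: 46.92
tool_pos: [640.4, 10.3, 187.1]
orientation: [3.141, -0.001, -2.905]
wrist_force: [1.4, -0.6, -0.3]
width: 1.002
grip_force: 0.0
t: 47.55
tool_pos: [640.8, -19.0, 288.3]
orientation: [3.141, 0.001, -2.903]
wrist_force: [-0.4, -0.2, 0.4]
width: 1.004
grip_force: 0.0
t: 48.18
tool_pos: [640.6, -121.1, 286.5]
orientation: [3.141, -0.001, -2.905]
wrist_force: [0.2, -0.6, -0.1]
width: 1.0
grip_force: 0.0
t: 48.8
tool_pos: [621.1, -178.9, 286.8]
orientation: [3.141, 0.0, -2.904]
wrist_force: [0.8, 0.7, 0.1]
width: 1.002
grip_force: 0.0
L top [644.1  13.4] r 46.0 exp 47 resid 0.5
L scene [643.3  12.7] r 48.2 exp 47 resid 0.5
S top [637.  214.8] r 34.1 exp 35 resid 0.9
S scene [636.4 213.5] r 35.8 exp 35 resid 0.9
handle scene [([446.0, 225.5], [433, 213, 24, 28, 306])]
handle top [([113.1, 213.5], [109, 210, 9, 9, 67])]
```

```bash
python3 -c "
from cell import manip
print(manip.close_job())"
```

```text
the job is handed in; nothing more can be done
None
```

The job is handed in at about 49 s of the 210 s limit: the large and small pots (no medium pot was present) were each scrubbed down, up and down again. The brush is back in its stand and both covers are seated; my closing measurements agreed, but no verdict came back, and I viewed 15 pictures against the limit of 14.

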